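Invert the rinsed canister onto the free drying post

ROBOT

A 6-joint arm with a two-finger parallel gripper is mounted at the origin on the work surface. World frame = base frame: x ahead of the robot, y to its left, z up, the work surface at z = 0. Lengths are in mm, angles in rad, forces in N, time in s.
With the tool pointing down it reaches from about 375 to 900 mm from the base axis. Payload 3.1 kg.
Tool frame: the origin (TCP) lies at the very end of the fingers, on their centre line; the grasp point (between the pads) lies 19 mm behind it; z points along the fingers, y is the line along which they close (so a half turn about z gives the same grasp; the last joint's range is limited). The gripper opens to 87 mm and grips with 3 to 60 N. Pads are 19 mm wide; open, the fingers measure 117 mm over their backs; the gripper's body (75 mm by 190 mm) begins 51 mm behind the grasp point.
Start: joints at [1.058, 0.527, 1.433, -0, 1.181, -0.178], TCP at [205.321, 590.288, 197.348] pointing down, gripper open.
Joint ranges: [-3.08, 3.08], [-0.75, 2.2], [0.22, 2.44], [-1.43, 4.57], [0, 2.65], [-2.85, 2.85]. Speed limits (rad/s): [2.79, 2.79, 3.14, 3.14, 3.14, 3.14].

INTERFACE

Orientations are given as a unit quaternion [w, x, y, z].
In Python, from station import read_state, read_camera, hand_in gives the robot as it stands.
- The arm moves only by the shell command python3 -m creep 'ROWS' [FORCE]. ROWS is JSON, a list of rows, each an object with "fingers": the opening, from 0 (shut) to 1 (fully open); "xyz": the shift along the world's x, y, z scaled (see below), a list of three; "yaw": the turn about the world's z scaled (see below). In form: [{"fingers": fingers, "xyz": [x, y, z], "yaw": yaw}, ...]. A call has 1 to 20 rows; each row is the pose to reach, as a shift and turn from the pose commanded when the call began; what a row does not reach only later rows make up. The controller multiplies each number of a shift by 10 cm and each number of a turn by 2 rad. A row lasts 1/12 s, in which the tool goes at most 41.7 mm and 7.16 degrees, less where a joint would pass 70% of its speed; a pose out of reach is approached as far as the arm can. A call with a number of a shift or a turn outside -1 to 1 is refused whole. A call with a gripper value outside its range is refused whole. The fingers move at their own pace and stop on an object; FORCE is the grip in N (left out, the last holds). Time passes only in rows, so rows that repeat a pose let the fingers close. It gives the time, the measured TCP pose, the force, the opening and the grip force at its end, in the units of the state.
- read_state(): the state, without advancing time (a new reading comes with each control period).
- read_camera(name): name is "scene" or "side" or "wrist"; returns a dict with "pixels" (384x512x3 uint8, red, green, blue), "camera_matrix" (3x3 intrinsics, pixels), "cam_to_world" (4x4, takes a point from camera to world coordinates). Camera axes: x right, y down, z forward; pixel columns grow to the right and rows downward; lengths in mm; the calibration is good to about 2 mm. A picture is of the moment at which its call begins. There is no depth.
- hand_in(): hands the job in; it is judged then, once.
The state is a dict: "time": time; "qpos": joint angles; "dq": joint speeds; "effort": joint torques, N m; "tcp_pos": TCP position; "ee_rot": TCP orientation; "force": force on the tool from outside, world axes, zero at the start; "moment": the same for the moment, N m; "width": finger opening in mm; "grip_force": force on a finger pad.
Only numpy, scipy, OpenCV 4.12 (cv2) and the standard library are available. Lean on these libraries where they do the work, as an engineer would, in place of code of your own. Each camera call takes 0.05 s, during which the arm holds its last target. There are 200 camera calls.

TASK

On the welding table, the longer of the two aluminium canisters lying in the bar cradles has just been rinsed. Turn it mouth down and put it over the free drying post, lowering it gently (not dropping it) until its rim rests on the post's round foot, then let go. Leave the short canister in its cradle and the canister that is already drying on the other post alone.

Things in the scene. Friction and masses are not known exactly. Their poses are not given: they have to be found in the camera images.
- long_canister: Aluminium canister, tube 44 mm outside, 38 mm inside, 90 mm long, one end closed (4 mm), 120 g. Lies level on a two-bar cradle (100 x 38 mm, narrower than the tube, sides free to grip), axis 44 mm above the table, mouth to the robot's left (+y, within 0.35 rad). Origin: centre of the closed end's outer face; z axis along the tube to the mouth (90 mm along z).
- free_post: Free drying post, fixed: round steel foot 90 mm across, 10 mm thick, with an upright central peg 20 mm in diameter, its tapered top 80 mm above the table. Origin: centre of the foot's underside, on the table; z up. A canister over it, mouth down, rests its rim on the foot, closed end 100 mm above the table; the peg has 9 mm of play all round inside it.
- short_canister: Bystander: a canister of the same tube but only 55 mm long, lying in its own cradle in the same way (axis 44 mm above the table, mouth roughly to +y). Origin: centre of the outer face of the closed end; z axis towards its mouth.
- parked_canister: Bystander: a 90 mm canister like the long one, already mouth down on a second post of the same kind. Origin: centre of the closed end's outer face, now on top, 100 mm above the table; z axis down towards its mouth.
Things that resemble listed ones, but are neither listed nor needed, are in the scene too. Leave any green look-alike of the long_canister alone. Leave any white look-alike of the free_post alone.

How it is judged:
By the outcome, as a careful person would: the job done as asked, in the order asked, and still so for the second after the job is handed in, with the robot touching nothing.
It also fails if it takes over 42 s, if anything falls off the work surface, if the arm or the gripper's body presses on something with over 40 N, if the wrist force passes 120 N, or if a joint passes its speed limit or range.

## Working session

There is one attempt and no reset: what is moved stays moved. The work goes in short steps, Python scripts to look and compute and a shell command to move; the robot and the scene stay as the last step left them, time stands still between calls to the robot, and variables do not carry over. Pictures are saved under pics/ and viewed, at most 10 in all, crops included, and the job is handed in when it is done.

```bash
mkdir -p pics; ls
cat > h.py <<'E'
import numpy as np,cv2
from station import *
def shot(n,f):
    c=read_camera(n); np.savez('pics/'+f+'.npz',**c); cv2.imwrite('pics/'+f+'.png',c['pixels'][:,:,::-1]); return c
def load(f): return np.load('pics/'+f+'.npz')
def ray(c,uv):
    d=np.linalg.inv(c['camera_matrix'])@np.array([*uv,1.]); T=c['cam_to_world']; return T[:3,3],T[:3,:3]@d
def onz(c,uv,z):
    o,d=ray(c,uv); return o+d*(z-o[2])/d[2]
def proj(c,p):
    T=c['cam_to_world']; q=c['camera_matrix']@(T[:3,:3].T@(np.array(p)-T[:3,3])); return q[:2]/q[2]
E
python3 - <<'E'
from h import *
a=[shot(n,n+'0') for n in('scene','side','wrist')]
for c in a: print(c['cam_to_world'].round(2).tolist())
cv2.imwrite('pics/all0.png',cv2.resize(np.vstack([np.hstack([a[0]['pixels'],a[1]['pixels']])])[:,:,::-1],(800,300)))
print(read_state())
E
```

```text
pics
[[-0.5, 0.59, -0.64, 1464.37], [0.87, 0.33, -0.37, 408.14], [-0.0, -0.74, -0.68, 979.75], [0.0, 0.0, 0.0, 1.0]]
[[0.83, -0.31, 0.46, 110.04], [-0.55, -0.51, 0.66, -819.06], [0.02, -0.8, -0.6, 757.79], [0.0, 0.0, 0.0, 1.0]]
[[0.33, 0.9, 0.28, 129.75], [0.94, -0.31, -0.1, 617.31], [-0.0, 0.29, -0.96, 383.38], [0.0, 0.0, 0.0, 1.0]]
{'time': 0.15, 'qpos': array([ 1.05746591e+00,  5.28289651e-01,  1.43359163e+00,  7.64351057e-06,
        1.18141988e+00, -1.78510819e-01]), 'dq': array([ 0.00064182, -0.00201796, -0.00029704,  0.0013775 , -0.00093604,
        0.00042576]), 'effort': array([ 2.67263777e-04, -4.40437067e+01, -1.76842672e+01,  6.33121887e-02,
        5.53538930e-02, -1.05960987e-04]), 'tcp_pos': array([205.04993789, 589.76848498, 196.57892907]), 'ee_rot': array([-2.92970481e-04,  1.66630293e-01,  9.86019075e-01, -8.02451554e-04]), 'force': array([ 0.37130014,  0.21115303, -0.15705851]), 'moment': array([0.04148189, 0.0356369 , 0.01124848]), 'grip_force': 0.0, 'width': 87.19736438189065}
```

View pics/scene0.png

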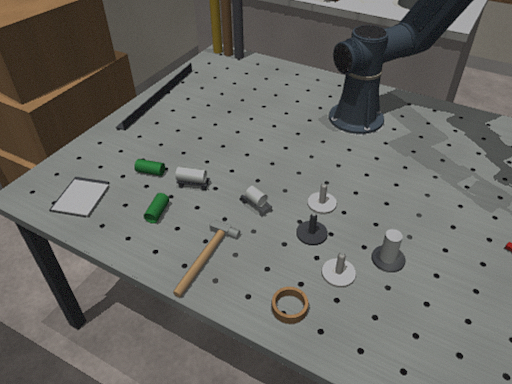

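View pics/side0.png

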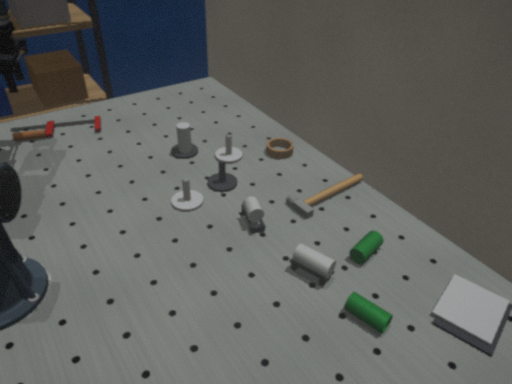

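The scene view shows these:
- **Canister candidates:** silver (191,176) on bars, which looks like the long one; shorter silver (257,196); green (150,167) and (157,207); parked silver (390,248).
- **Post candidates:** dark foot (312,232), which is free; white feet (322,202) and (340,272); dark and occupied (388,258).

By the description I choose silver (191,176) and the dark post (312,232). Next is a close crop to check.

Run:
```python
from h import *
s,d=load('scene0'),load('side0')
def crop(c,x,y,w=100,h=75): return cv2.resize(c['pixels'][y:y+h,x:x+w,::-1],(400,300),interpolation=cv2.INTER_CUBIC)
cv2.imwrite('pics/crop1.png',np.vstack([np.hstack([crop(s,155,145),crop(s,270,180)]),np.hstack([crop(d,265,225),crop(d,180,135)])]))
for c,n,uvs in((s,'scene',[(191,176),(257,196),(312,234)]),(d,'side',[(314,262),(254,210),(222,182)])):
    for uv,z in zip(uvs,(44,44,10)): print(n,uv,onz(c,uv,z).round(0))
```

```text
scene (191, 176) [ 627. -318.   44.]
scene (257, 196) [605. -90.  44.]
scene (312, 234) [634. 107.  10.]
side (314, 262) [ 619. -329.   44.]
side (254, 210) [ 606. -102.   44.]
side (222, 182) [621.  92.  10.]
```

View pics/crop1.png

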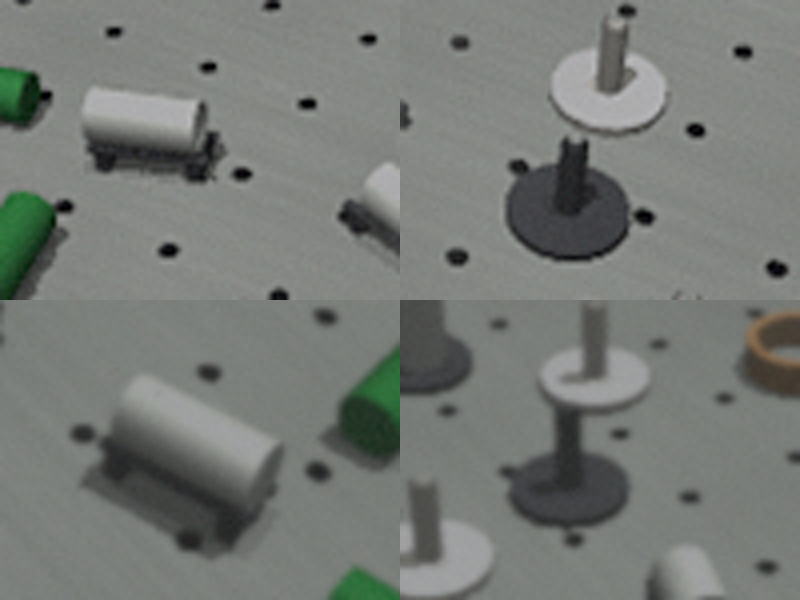

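The crop confirms it. The silver canister on bars is longer than the other one, with its mouth end right in the scene view at about (206,177) and its closed end at about (176,174). The dark free post's foot is centred at (312,232) in scene and (222,182) in side. The two views agree to about 1.5 cm, which is enough to approach by way of the post.

```bash
python3 -m creep '[{"fingers":1,"xyz":[0.8,-1,0.3],"yaw":-0.2},{"fingers":1,"xyz":[0.8,-1,0.3],"yaw":-0.2},{"fingers":1,"xyz":[0.8,-1,0.3],"yaw":-0.2},{"fingers":1,"xyz":[0.8,-1,0.3],"yaw":-0.2}]'
python3 -m creep '[{"fingers":1,"xyz":[0.9,-1,0],"yaw":-0.2},{"fingers":1,"xyz":[0.9,-1,0],"yaw":-0.2},{"fingers":1,"xyz":[0.9,-1,0],"yaw":-0.2},{"fingers":1,"xyz":[0.9,-1,0],"yaw":-0.2}]'
python3 -m creep '[{"fingers":1,"xyz":[1,-1,0],"yaw":-0.218},{"fingers":1,"xyz":[1,-1,0],"yaw":-0.218},{"fingers":1,"xyz":[1,-1,0],"yaw":-0.218},{"fingers":1,"xyz":[1,-1,0],"yaw":-0.218}]'
python3 -m creep '[{"fingers":1,"xyz":[1,-1,0],"yaw":0},{"fingers":1,"xyz":[1,-1,0],"yaw":0},{"fingers":1,"xyz":[1,-1,0],"yaw":0},{"fingers":1,"xyz":[1,-1,0],"yaw":0},{"fingers":1,"xyz":[1,-1,0],"yaw":0}]'
python3 - <<'E'
from h import *
c=shot('wrist','w1'); print(proj(c,(627,100,10)),c['cam_to_world'][:3,3])
E
```

```text
time: 0.48
tcp_pos: [288.9, 486.7, 228.5]
ee_rot: [0.002, 0.363, 0.932, -0.0]
force: [-0.1, -0.1, -0.3]
width: 87.2
grip_force: 0.0
time: 0.82
tcp_pos: [378.8, 386.8, 227.2]
ee_rot: [0.001, 0.541, 0.841, -0.0]
force: [0.1, 0.4, 0.6]
width: 86.9
grip_force: 0.0
time: 1.15
tcp_pos: [478.9, 287.6, 227.3]
ee_rot: [0.001, 0.71, 0.705, 0.001]
force: [-0.1, -0.2, 0.7]
width: 87.5
grip_force: 0.0
time: 1.57
tcp_pos: [578.5, 187.7, 226.8]
ee_rot: [0.001, 0.708, 0.706, 0.0]
force: [-0.0, 0.4, -0.4]
width: 87.0
grip_force: 0.0
[293.77797516 230.27236439] [579.74237693 269.60153109 413.66670364]
```

View pics/w1.png

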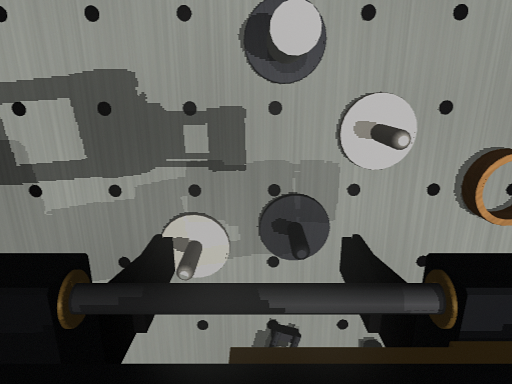

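The wrist view shows the dark free foot at (293,227), right where it was predicted. The parked post is at (285,40), and the white posts are at (197,245) and (378,131). I'll fit the foot and carry on to the canister.

```bash
cat >> h.py <<'E'
def blob(c,lo,hi,near):
    """largest-overlap contour of HSV range containing/nearest pixel"""
    h=cv2.cvtColor(c['pixels'],cv2.COLOR_RGB2HSV); m=cv2.inRange(h,lo,hi)
    m=cv2.morphologyEx(m,cv2.MORPH_OPEN,np.ones((3,3)))
    k,_=cv2.findContours(m,cv2.RETR_EXTERNAL,cv2.CHAIN_APPROX_NONE)
    k=[x for x in k if cv2.contourArea(x)>60]
    return max(k,key=lambda x:cv2.pointPolygonTest(x,near,True))
E
python3 - <<'E'
from h import *
c=load('w1'); h=cv2.cvtColor(c['pixels'],cv2.COLOR_RGB2HSV)
print(h[240,275],h[210,340],h[205,265],h[210,245],h[190,300])
k=blob(c,(0,0,0),(180,255,85),(275,240)); 
P=np.array([onz(c,p[0],10)[:2] for p in k],np.float32)
print(cv2.boundingRect(k),cv2.minEnclosingCircle(P),cv2.fitEllipse(cv2.convexHull(P)))
E
python3 -m creep '[{"fingers":1,"xyz":[0.1,-1,0],"yaw":0},{"fingers":1,"xyz":[0.1,-1,0],"yaw":0},{"fingers":1,"xyz":[0.1,-1,0],"yaw":0}]'
python3 -m creep '[{"fingers":1,"xyz":[0.1,-1,0],"yaw":0},{"fingers":1,"xyz":[0.1,-1,0],"yaw":0},{"fingers":1,"xyz":[0.1,-1,0],"yaw":0}]'
python3 -m creep '[{"fingers":1,"xyz":[0.1,-1,0],"yaw":0},{"fingers":1,"xyz":[0.1,-1,0],"yaw":0},{"fingers":1,"xyz":[0.1,-1,0],"yaw":0}]'
python3 -m creep '[{"fingers":1,"xyz":[0.1,-1,0],"yaw":0},{"fingers":1,"xyz":[0.1,-1,0],"yaw":0},{"fingers":1,"xyz":[0.1,-1,0],"yaw":0},{"fingers":1,"xyz":[0.1,-1,0],"yaw":0},{"fingers":1,"xyz":[0.1,-1,0],"yaw":0}]'
python3 - <<'E'
from h import *
c=shot('wrist','w2'); print(proj(c,(623,-324,44)),c['cam_to_world'][:3,3])
E
```

```text
[120  13  57] [ 41  14 148] [36 14 91] [ 45  13 120] [ 45  13 118]
(259, 192, 71, 68) ((626.087158203125, 104.22705078125), 46.960933685302734) ((626.3571166992188, 104.66807556152344), (88.77706909179688, 93.29855346679688), 29.704757690429688)
time: 1.87
tcp_pos: [584.2, 88.9, 227.0]
ee_rot: [-0.0, 0.707, 0.708, -0.001]
force: [-0.5, 0.2, -0.2]
width: 87.1
grip_force: 0.0
time: 2.12
tcp_pos: [594.8, -11.7, 227.3]
ee_rot: [0.0, 0.707, 0.707, -0.001]
force: [-0.3, 0.4, 0.1]
width: 86.8
grip_force: 0.0
time: 2.37
tcp_pos: [605.3, -111.9, 227.3]
ee_rot: [0.001, 0.707, 0.707, -0.0]
force: [0.8, 0.5, 0.5]
width: 86.5
grip_force: 0.0
time: 2.78
tcp_pos: [614.8, -208.0, 226.8]
ee_rot: [-0.001, 0.707, 0.707, 0.0]
force: [0.8, 1.1, -0.0]
width: 87.1
grip_force: 0.0
[262.5381307  263.82401021] [ 616.3826028  -126.60458173  413.90401812]
```

View pics/w2.png

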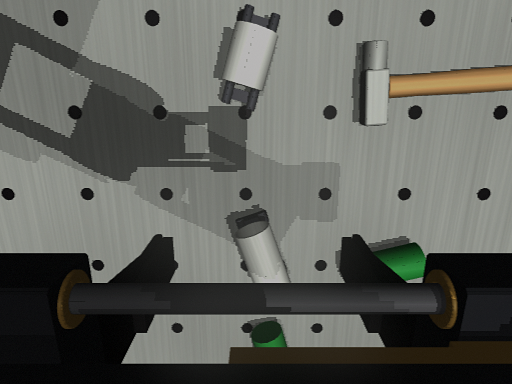

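The wrist view shows the long canister's mouth at about (250,222), with its body running down-right behind the gripper bar at (278,275). The short one is at (250,55), with green look-alikes at (403,262) and (268,333). I'll move 90 mm further to see all of it.

```bash
python3 -m creep '[{"fingers":1,"xyz":[0.05,-0.9,0],"yaw":0},{"fingers":1,"xyz":[0.05,-0.9,0],"yaw":0},{"fingers":1,"xyz":[0.05,-0.9,0],"yaw":0},{"fingers":1,"xyz":[0.05,-0.9,0],"yaw":0},{"fingers":1,"xyz":[0.05,-0.9,0],"yaw":0}]'
python3 - <<'E'
from h import *
c=shot('wrist','w3')
h=cv2.cvtColor(c['pixels'],cv2.COLOR_RGB2HSV)
q=proj(c,(621,-310,55)); print(q,h[int(q[1]),int(q[0])],h[60,60])
k=blob(c,(0,0,150),(180,40,255),tuple(map(float,q)))
print(cv2.boundingRect(k),cv2.contourArea(k))
P=np.array([onz(c,p[0],44)[:2] for p in k],np.float32)
r=cv2.minAreaRect(P); print(r, cv2.boxPoints(r))
im=c['pixels'][:,:,::-1].copy(); cv2.drawContours(im,[k],-1,(0,0,255),1)
cv2.imwrite('pics/w3c.png',cv2.resize(im[100:290,150:400],(750,570)))
E
```

```text
time: 3.25
tcp_pos: [620.2, -297.0, 227.0]
ee_rot: [-0.001, 0.707, 0.708, 0.0]
force: [0.3, 0.6, -0.3]
width: 87.2
grip_force: 0.0
[256.37078053 183.05904345] [38 11 92] [ 45  13 120]
(251, 167, 35, 68) 1111.0
((630.7486572265625, -334.8550109863281), (27.213117599487305, 77.14539337158203), 18.614397048950195) [[ 605.54156 -302.64328]
 [ 630.1662  -375.75308]
 [ 655.95575 -367.06674]
 [ 631.3311  -293.95694]]
```

View pics/w3c.png

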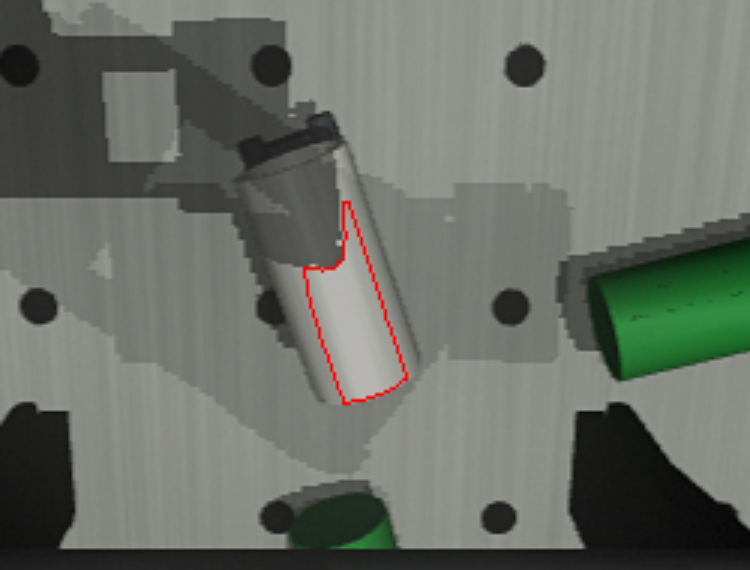

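The wrist crop shows the whole canister. Its mouth corners are at crop (240,180) and (345,140), and its closed-end corners at (322,398) and (418,365). No obstacle lies within the finger paths. The nearest green tube is at crop (340,520), behind the closed end.

Run:
```python
from h import *
c=load('w3')
f=lambda x,y:onz(c,(x/3+150,y/3+100),46)[:2]
ml,mr,cl,cr=f(240,180),f(345,140),f(322,398),f(418,365)
print(ml,mr,cl,cr,np.linalg.norm(ml-mr),np.linalg.norm(cl-cr),np.linalg.norm((ml+mr-cl-cr)/2))
M=(ml+mr)/2;C=(cl+cr)/2;u=(M-C)/np.linalg.norm(M-C)
print('closed',C,'mouth',M,'tilt from +y',np.arctan2(-u[0],u[1]))
g=C+14*u; s=read_state(); print('grasp',g,'shift',(np.r_[g,25]-s['tcp_pos'])/100)
# green end behind
k=blob(c,(40,80,20),(80,255,255),(262.,275.)); print([onz(c,p,44).round() for p in (k[:,0][k[:,0,1].argmin()],k[:,0][k[:,0,0].argmin()],k[:,0][k[:,0,0].argmax()])])
```

```text
[ 592.27263761 -286.50484471] [ 630.21473343 -271.92111545] [ 622.17634277 -371.83169308] [ 658.90417635 -358.11421119] 40.64834306709041 39.205906054239975 90.62594582923576
closed [ 640.54025956 -364.97295213] mouth [ 611.24368552 -279.21298008] tilt from +y 0.32918211609459713
grasp [ 636.01449122 -351.72465334] shift [ 0.1583175  -0.55201787 -2.02107876]
[array([ 646., -424.,   44.]), array([ 634., -435.,   44.]), array([ 651., -438.,   44.])]
```

The measured length is 90.6 mm and the reach is fine. Only yaw can be commanded, so I'll grip near the closed end with a light grip and let the heavy mouth end swing down about the pads.

```bash
python3 -m creep '[{"fingers":1,"xyz":[0.16,-0.57,-1],"yaw":0.165},{"fingers":1,"xyz":[0.16,-0.57,-1],"yaw":0.165},{"fingers":1,"xyz":[0.16,-0.57,-1],"yaw":0.165},{"fingers":1,"xyz":[0.16,-0.57,-1],"yaw":0.165},{"fingers":1,"xyz":[0.16,-0.57,-1],"yaw":0.165}]'
python3 -m creep '[{"fingers":1,"xyz":[0,0,-0.2],"yaw":0},{"fingers":1,"xyz":[0,0,-0.4],"yaw":0},{"fingers":1,"xyz":[0,0,-0.4],"yaw":0},{"fingers":1,"xyz":[0,0,-0.4],"yaw":0}]'
python3 - <<'E'
from h import *
c=shot('wrist','w4'); s=shot('scene','s4'); d=shot('side','d4')
f=lambda i,x,y:cv2.resize(i['pixels'][y:y+150,x:x+200,::-1],(400,300))
cv2.imwrite('pics/m4.png',np.hstack([cv2.resize(c['pixels'][:,:,::-1],(400,300)),f(d,210,170)]))
E
```

```text
time: 3.72
tcp_pos: [635.3, -353.6, 125.1]
ee_rot: [-0.003, 0.582, 0.814, 0.001]
force: [0.8, -0.5, 0.2]
width: 86.9
grip_force: 0.0
time: 4.05
tcp_pos: [636.8, -354.6, 89.0]
ee_rot: [-0.0, 0.581, 0.814, 0.0]
force: [-0.4, -0.4, 0.7]
width: 86.9
grip_force: 0.0
```

View pics/m4.png

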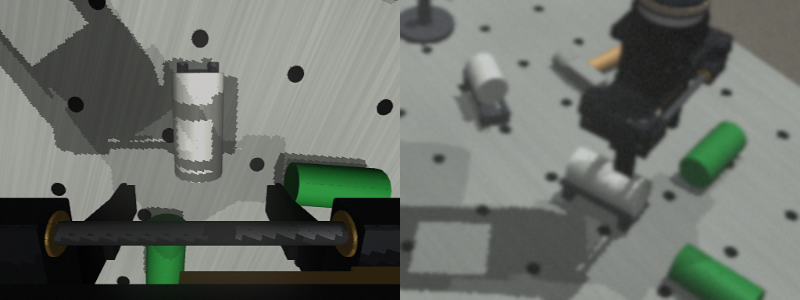

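The left half (wrist) shows the tube aligned with the tool at (198,120), with a green tube close to the right finger at (290,185). I'll check the clearance and then descend with the fingers part-closed.

Run:
```python
from h import *
c=load('w3')
k=blob(c,(40,80,20),(80,255,255),(380.,205.)).astype(np.float32)
for z in(22,44):
    P=np.array([onz(c,p[0],z)[:2] for p in k],np.float32); print(z,cv2.boxPoints(cv2.minAreaRect(P)).round(0).tolist())
t=read_state()['tcp_pos'];e=np.array([np.cos(.33),np.sin(.33)]);n=np.array([-e[1],e[0]])
for w in(58.5,47): print(w,[(t[:2]+w*e+k*n).round() for k in(-10,10)])
# lateral offset of the tube at tool yaw
c=load('w4')
f=lambda x,y:onz(c,(x*1.28,y*1.28),46)[:2]
A,B=(f(174,80)+f(220,80))/2,(f(175,170)+f(221,170))/2
print('axis pts',A,B,'offset along e',(A-t[:2])@e,(B-t[:2])@e,'n',(B-t[:2])@n)
print('closed end corners n',[(f(x,y)-t[:2])@n for x,y in((176,176),(221,176))])
```

```text
22 [[726.0, -330.0], [738.0, -375.0], [837.0, -349.0], [825.0, -304.0]]
44 [[720.0, -323.0], [731.0, -366.0], [825.0, -342.0], [814.0, -299.0]]
58.5 [array([ 696., -347.]), array([ 690., -328.])]
47 [array([ 686., -351.]), array([ 679., -332.])]
axis pts [ 611.3294263  -284.89521177] [ 637.75029664 -359.88755877] offset along e -1.8633769794609627 -1.1688621173443172 n -2.9276486206500056
closed end corners n [np.float64(-8.844692355336832), np.float64(-8.811955089445085)]
```

There's at least 25 mm to the green tube, and the closed end is about 9-12 mm behind the pads, so I'll descend and grip lightly.

```bash
python3 -m creep '[{"fingers":0.8,"xyz":[-0.01,0,-0.2],"yaw":0},{"fingers":0.8,"xyz":[-0.01,0,-0.4],"yaw":0},{"fingers":0.8,"xyz":[-0.01,0,-0.55],"yaw":0},{"fingers":0.8,"xyz":[-0.01,0,-0.64],"yaw":0},{"fingers":0.8,"xyz":[-0.01,0,-0.64],"yaw":0},{"fingers":0.8,"xyz":[-0.01,0,-0.64],"yaw":0}]'
python3 -m creep '[{"fingers":0.4,"xyz":[0,0,0],"yaw":0},{"fingers":0.4,"xyz":[0,0,0],"yaw":0},{"fingers":0.4,"xyz":[0,0,0],"yaw":0},{"fingers":0.4,"xyz":[0,0,0],"yaw":0},{"fingers":0.4,"xyz":[0,0,0],"yaw":0},{"fingers":0.4,"xyz":[0,0,0],"yaw":0},{"fingers":0.4,"xyz":[0,0,0],"yaw":0},{"fingers":0.4,"xyz":[0,0,0],"yaw":0}]' 5
```

```text
time: 4.7
tcp_pos: [635.4, -356.8, 23.4]
ee_rot: [-0.0, 0.581, 0.814, 0.0]
force: [0.0, -0.4, 1.5]
width: 70.1
grip_force: 0.0
time: 5.37
tcp_pos: [635.3, -357.0, 23.7]
ee_rot: [0.0, 0.581, 0.814, -0.0]
force: [-1.4, -0.0, 1.6]
width: 41.9
grip_force: 5.1
```

Gripped at 5 N. I'll lift a little and look.

```bash
python3 -m creep '[{"fingers":0.4,"xyz":[0,0,0.1],"yaw":0},{"fingers":0.4,"xyz":[0,0,0.2],"yaw":0},{"fingers":0.4,"xyz":[0,0,0.3],"yaw":0},{"fingers":0.4,"xyz":[0,0,0.4],"yaw":0},{"fingers":0.4,"xyz":[0,0,0.5],"yaw":0},{"fingers":0.4,"xyz":[0,0,0.6],"yaw":0},{"fingers":0.4,"xyz":[0,0,0.7],"yaw":0},{"fingers":0.4,"xyz":[0,0,0.8],"yaw":0},{"fingers":0.4,"xyz":[0,0,0.8],"yaw":0},{"fingers":0.4,"xyz":[0,0,0.8],"yaw":0}]'
python3 - <<'E'
from h import *
c=shot('wrist','w5'); s=shot('scene','s5'); d=shot('side','d5')
f=lambda i,x,y:cv2.resize(i['pixels'][y:y+150,x:x+130,::-1],(260,300))
cv2.imwrite('pics/m5.png',np.hstack([cv2.resize(c['pixels'][:,:,::-1],(280,300)),f(s,120,80),f(d,250,150)]))
E
```

```text
time: 6.2
tcp_pos: [635.9, -357.2, 104.7]
ee_rot: [0.001, 0.581, 0.814, -0.0]
force: [0.0, 0.7, 0.3]
width: 34.9
grip_force: 0.0
```

View pics/m5.png

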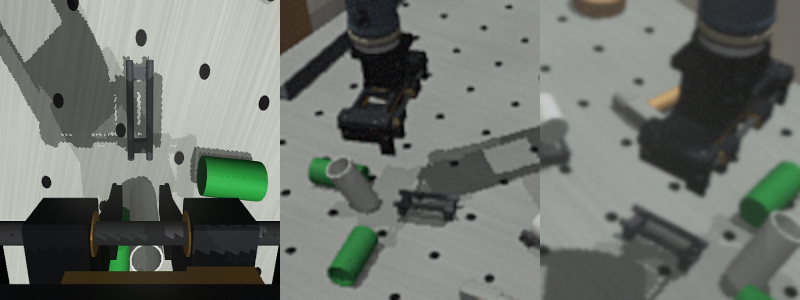

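The grip slipped off. The scene crop shows the canister loose and tilted at (355,185) behind the cradle, with the empty cradle at (428,205). I'll raise the arm clear, let things settle, and look again.

```bash
python3 -m creep '[{"fingers":0.8,"xyz":[0,0.1,0.2],"yaw":0},{"fingers":1,"xyz":[0,0.3,0.6],"yaw":0},{"fingers":1,"xyz":[0,0.3,1],"yaw":0},{"fingers":1,"xyz":[0,0.3,1],"yaw":0},{"fingers":1,"xyz":[0,0.3,1],"yaw":0},{"fingers":1,"xyz":[0,0.3,1],"yaw":0},{"fingers":1,"xyz":[0,0.3,1],"yaw":0},{"fingers":1,"xyz":[0,0.3,1],"yaw":0}]'
python3 - <<'E'
from h import *
c=shot('wrist','w6'); s=shot('scene','s6'); d=shot('side','d6')
f=lambda i,x,y:cv2.resize(i['pixels'][y:y+100,x:x+133,::-1],(400,300),interpolation=cv2.INTER_CUBIC)
cv2.imwrite('pics/m6.png',np.vstack([np.hstack([cv2.resize(c['pixels'][:,:,::-1],(400,300)),f(s,100,120)]),np.hstack([f(d,290,200),cv2.resize(c['pixels'][100:280,180:420,::-1],(400,300))])]))
E
```

```text
time: 7.02
tcp_pos: [634.1, -326.2, 200.8]
ee_rot: [-0.002, 0.582, 0.814, -0.0]
force: [-0.6, -0.1, 0.3]
width: 80.0
grip_force: 0.0
```

View pics/m6.png

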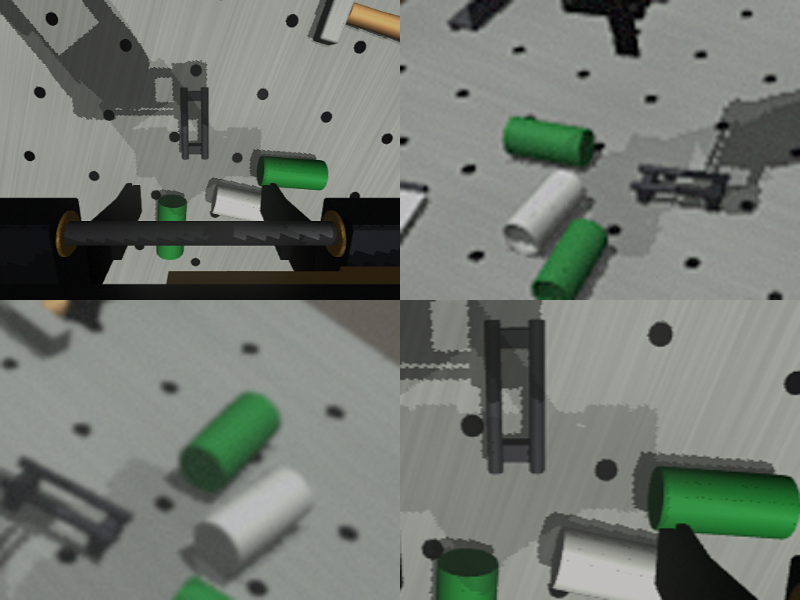

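The montage shows the canister lying on the table between two green tubes: scene crop (545,212), side crop (255,520), wrist (237,202). I'll measure its pose and work out from the brightness of the end faces which end is the mouth.

Run:
```python
from h import *
s,d=load('s6'),load('d6')
np.set_printoptions(linewidth=200)
for c,(u0,v0),b in((s,(100,120),(100,65,145,128+0)),(d,(290,200),(190-0,160,320,290))): pass
# scene crop coords /3.0075 + origin
g=s['pixels'].mean(2).astype(int); print('scene near end\n',g[190:206,132:150])
g=d['pixels'].mean(2).astype(int); print('side near end\n',g[266:294:1,352:374])
g=load('s5')['pixels'].mean(2).astype(int); print('s5 upper end\n',g[154:176,142:158])
```

```text
scene near end
 [[143 140 143 138 142 139 143 172 184 186 188 187 178 181 183 173 165 157]
 [144 143 142 143 137 145 167 186 189 190 186 178 170 173 172 164 157 146]
 [139 138 142 143 143 168 183 189 187 186 185 175 173 173 166 154 145 133]
 [137 141 139 145 166 186 194 193 191 185 181 179 173 164 153 146 134 125]
 [139 141 142 138 145 152 160 177 187 190 180 172 163 154 145 133 125 111]
 [142 144 126  81  50  54  73 122 146 170 173 167 155 145 133 124 114  99]
 [142 141 100  59  59  67  66  71  72 118 150 157 144 134 126 115  99  80]
 [143 143 101  61  69  76  79  82  82  77 105 136 136 127 113 101  81  69]
 [143 144 121  81  68  79  82  80  83  84  83 102 122 119  99  86  72  65]
 [143 146 138 108  97  87  82  80  78  85  86  81  98 102  91  73  61  55]
 [142 144 147 121 124 117 111 113 122  98  84  82  86  89  77  65  61  67]
 [137 143 144 132 124 139 149 156 165 143 124 129  98  86  75  57  61  66]
 [139 139 142 138 115 108 139 155 166 167 173 177 144 102  72  60  72  72]
 [140 141 140 131 127 105 122 140 156 160 163 165 156 117  68  63  67  78]
 [142 139 145 142 141 146 131 124 
[... 3469 characters left out ...]
 102 138 140 113  88  84  82]
 [ 84 151 115  80  89  86  87 103 116 129 134 105  92  91  88  84]
 [ 59 148 145 127 120 113 130 139 134 109  89  91  92  94  91  85]
 [ 56  72 128 153 144 131 149 139  96  79  85  89  93  96  88  89]
 [ 46  49  48  72  85  75  70  76  78  79  87  87  91  96  89  86]
 [ 47  50  44  54  63  71  72  83  82  74  78  91  90  92  91  87]
 [ 31  31  32  40  56  71  73  76  83  85  84  85  91  91  92  90]
 [ 41  35  30  31  32  54  70  78  76  83  87  86  89  88  92  88]
 [ 76  54  39  43  42  42  64  67  79  81  85  87  83  88  89  84]
 [113  98  99  98  99  74  61  62  67  80  80  81  84  88  91  88]
 [136 138 142 142 136 105  93  96  82  71  78  83  83  87  87  88]]
```

The scene-side end has a lit crescent inside, so it's the mouth, pointing to +x. The side-view end is uniformly dark, so it's the closed end, facing -x.

Run:
```python
from h import *
s,d,w=load('s6'),load('d6'),load('w6')
M=onz(s,(139.5,199.5),22);C=onz(d,(362.5,283),22);print(M,C,np.linalg.norm(M-C))
for c,q in((s,(147,184)),(d,(378,270))):
    k=blob(c,(0,0,140 if c is s else 150),(180,60,255),q) if c is d else None
    if k is not None:
        P=np.array([onz(c,p[0],35)[:2] for p in k],np.float32); print(cv2.contourArea(k),cv2.minAreaRect(P))
f=lambda x,y:onz(w,(x*.6+180,(y-300)*.6+100),24)[:2].round(1)
print('wrist closed corners',f(562-400,530),f(555-400,590),'side line pt',f(655-400,548))
print('greens', f(650-400,500),f(498-400,560))
```

```text
[ 774.67925954 -407.14283215   22.        ] [ 685.306806   -421.59514299   22.        ] 90.53344542988839
423.0 ((738.4393310546875, -413.7186584472656), (96.9211654663086, 35.500003814697266), 5.343211650848389)
wrist closed corners [ 683.3 -393.8] [ 694.4 -439.3] side line pt [ 749.3 -385.6]
greens [ 732.3 -353.6] [ 648.5 -430. ]
```

The measured length is 90.5 mm. Closed end is at about (687,-419), with the axis 0.14 rad from +x. I'll turn the tool about 79°, then measure it once more from the wrist.

```bash
python3 -m creep '[{"fingers":1,"xyz":[0.1,-0.9,0],"yaw":0.69},{"fingers":1,"xyz":[0.1,-0.9,0],"yaw":0.69},{"fingers":1,"xyz":[0.1,-0.9,0],"yaw":0.69},{"fingers":1,"xyz":[0.1,-0.9,0],"yaw":0.69},{"fingers":1,"xyz":[0.1,-0.9,0],"yaw":0.69},{"fingers":1,"xyz":[0.1,-0.9,0],"yaw":0.69},{"fingers":1,"xyz":[0.1,-0.9,0],"yaw":0.69},{"fingers":1,"xyz":[0.1,-0.9,0],"yaw":0.69},{"fingers":1,"xyz":[0.1,-0.9,0],"yaw":0.69},{"fingers":1,"xyz":[0.1,-0.9,0],"yaw":0.69},{"fingers":1,"xyz":[0.1,-0.9,0],"yaw":0.69},{"fingers":1,"xyz":[0.1,-0.9,0],"yaw":0.69},{"fingers":1,"xyz":[0.1,-0.9,0],"yaw":0.69}]'
python3 - <<'E'
from h import *
c=shot('wrist','w7'); print(proj(c,(687,-419,22)),proj(c,(775,-407,22)))
q=proj(c,(731,-413,40)); h=cv2.cvtColor(c['pixels'],cv2.COLOR_RGB2HSV); print(q,h[int(q[1]),int(q[0])])
for lo in(125,150):
    k=blob(c,(0,0,lo),(180,45,255),tuple(map(float,q))); P=np.array([onz(c,p[0],26)[:2] for p in k],np.float32)
    r=cv2.minAreaRect(P); print(lo,cv2.boundingRect(k),r,cv2.boxPoints(r).round().tolist())
# column profile across the tube
g=c['pixels'].mean(2).astype(int)
for p in((705,-416),(745,-411)):
    u,v=proj(c,(*p,30)).astype(int); print(u,v,g[v,u-45:u+46:2])
u,v=proj(c,(700,-417,44)).astype(int); print(u,v,g[v-20:v+70:2,u])
E
```

```text
time: 8.25
tcp_pos: [645.1, -416.6, 202.6]
ee_rot: [-0.0, -0.068, 0.998, 0.0]
force: [0.3, 1.0, 0.4]
width: 87.3
grip_force: 0.0
[249.15657694 202.8799928 ] [249.5772515 272.8903137]
[249.05314848 245.69086041] [ 15   3 187]
125 (0, 0, 512, 283) ((634.426513671875, -418.72052001953125), (301.79229736328125, 597.1597900390625), 7.782562732696533) [[444.0, -143.0], [525.0, -735.0], [824.0, -694.0], [744.0, -102.0]]
150 (238, 209, 32, 74) ((738.1620483398438, -407.35577392578125), (93.87932586669922, 34.202266693115234), 5.806753158569336) [[690.0, -395.0], [693.0, -429.0], [787.0, -420.0], [783.0, -386.0]]
249 220 [142 143 132 123 124 123 149 145 144 144 142 144 146 145 145 134 102 134
 155 174 181 185 185 185 186 185 185 185 187 185 183 176 160 140 115  78
 148 147 147 146 145 145 146 144 145 145]
249 253 [142 142 142 140 140 139 142 141 141 143 144 143 143 143 141 145 110 144
 163 177 184 187 186 187 186 186 187 187 186 181 172 158 141 109 131 145
 144 143 146  93  40  39  39  38  37  38]
249 220 [ 62  62  64  63  62 179 177 186 186 185 186 185 186 186 186 186 185 186
 186 186 186 186 186 186 186 186 186 186 186 186 186 185 186 186 185 186
 186 185 185 185 185 195  35  41  42]
```

Run:
```python
from h import *
c=load('w7'); t=read_state()['tcp_pos']
A=onz(c,(255.3,220),24);B=onz(c,(253,253),24);E=onz(c,(255.5,209.5),44)
print(A,B,E,'widths',[np.linalg.norm(onz(c,(a,v),24)-onz(c,(b,v),24)) for a,b,v in((237,273.4,220),(236.5,270.5,253))])
ang=np.arctan2(B[1]-A[1],B[0]-A[0]);u=np.array([np.cos(ang),np.sin(ang)])
x=E[0]+14*.99; y=A[1]+(x-A[0])*np.tan(ang); print(ang,'grasp',x,y,'shift',x-t[0],y-t[1])
```

```text
[ 705.76934443 -409.4426474    24.        ] [ 747.2522118  -406.53394186   24.        ] [ 686.22192269 -411.81611958   44.        ] widths [np.float64(41.513294734460516), np.float64(39.98860236743254)]
0.07000366153223918 grasp 700.0819226879601 -409.84143939109595 shift 54.93301919742669 6.837252960291551
```

The wrist view agrees to within about 1 cm, so I'll use it: pads 15 mm from the closed end, axis 0.09 rad.

```bash
python3 -m creep '[{"fingers":0.85,"xyz":[0.56,0.07,-0.3],"yaw":-0.025},{"fingers":0.85,"xyz":[0.56,0.07,-0.7],"yaw":-0.025},{"fingers":0.85,"xyz":[0.56,0.07,-1],"yaw":-0.025},{"fingers":0.85,"xyz":[0.56,0.07,-1],"yaw":-0.025},{"fingers":0.85,"xyz":[0.56,0.07,-1],"yaw":-0.025}]'
python3 -m creep '[{"fingers":0.8,"xyz":[0,0,-0.3],"yaw":0},{"fingers":0.8,"xyz":[0,0,-0.6],"yaw":0},{"fingers":0.8,"xyz":[0,0,-0.8],"yaw":0},{"fingers":0.8,"xyz":[0,0,-0.9],"yaw":0},{"fingers":0.8,"xyz":[0,0,-0.95],"yaw":0},{"fingers":0.8,"xyz":[0,0,-0.95],"yaw":0},{"fingers":0.8,"xyz":[0,0,-0.95],"yaw":0},{"fingers":0.8,"xyz":[0,0,-0.95],"yaw":0}]'
python3 -m creep '[{"fingers":0.4,"xyz":[0,0,0],"yaw":0},{"fingers":0.4,"xyz":[0,0,0],"yaw":0},{"fingers":0.4,"xyz":[0,0,0],"yaw":0},{"fingers":0.4,"xyz":[0,0,0],"yaw":0},{"fingers":0.4,"xyz":[0,0,0],"yaw":0},{"fingers":0.4,"xyz":[0,0,0],"yaw":0},{"fingers":0.4,"xyz":[0,0,0],"yaw":0},{"fingers":0.4,"xyz":[0,0,0],"yaw":0}]' 10
```

```text
time: 8.72
tcp_pos: [698.8, -407.6, 98.4]
ee_rot: [-0.004, -0.044, 0.999, 0.003]
force: [-0.9, -0.3, 0.4]
width: 74.5
grip_force: 0.0
time: 9.38
tcp_pos: [702.8, -411.1, 11.5]
ee_rot: [0.002, -0.044, 0.999, -0.002]
force: [-0.7, -0.7, -1.0]
width: 69.8
grip_force: 0.0
time: 10.05
tcp_pos: [701.3, -409.8, 8.4]
ee_rot: [0.0, -0.045, 0.999, -0.0]
force: [-0.3, -0.8, 0.6]
width: 36.7
grip_force: 9.5
```

```bash
python3 -m creep '[{"fingers":0.4,"xyz":[0,0,-0.03],"yaw":0},{"fingers":0.4,"xyz":[0,0,-0.03],"yaw":0}]'
python3 - <<'E'
from h import *
np.set_printoptions(linewidth=220)
c=shot('wrist','w8'); t=read_state()['tcp_pos']; g=c['pixels'].mean(2).astype(int)
for z in (22,44):
  print(z,[proj(c,(x,-410,z)).round(0).tolist() for x in(686,701,740,776)])
for v in range(150,300,10): print(v,g[v,200:310:3])
E
```

```text
time: 10.22
tcp_pos: [701.5, -410.2, 7.9]
ee_rot: [0.0, -0.045, 0.999, -0.0]
force: [-1.9, 0.7, 8.0]
width: 37.2
grip_force: 10.7
22 [[259.0, 216.0], [256.0, 242.0], [250.0, 303.0], [245.0, 353.0]]
44 [[259.0, 232.0], [256.0, 261.0], [250.0, 328.0], [244.0, 382.0]]
150 [139 138 138 139 140 138 139 139 139 139 138 139 139 139 139 141 141 141 142 143 143 145 143 144 143 144 142 143 143 142 143 142 143 142 142 143 144]
160 [107 142 141 142 141 141 142 142 142 143 144 143 143 144 142 143 144 143 142 142 143 142 141 140 141 140 140 139 137 138 137 136 137 137 137 138 137]
170 [107 109 107 107 104 141 138 140 142 142 141 141 141 142 140 141 141 142 141 141 141 142 141 142 142 143 144 107 109 108 108 147 146 146 144 143 143]
180 [109 110 111 110 111 112 112 113 112 111 114 112 112 113 113 113 110 109 108 126 109 110 110 108 109 108 107 109 108 106 108 110 108 109 109 108 108]
190 [111 112 111 111 111 110 109 111 110 110 110 110 110 110 111 112 109 109 111 109 110 111 111 110 110 108 109 108 108 108 109 109 108 109 108 108 109]
200 [107 106 106 106 107 109 107 107 109 107 108 107 109 108 108
[... 738 characters left out ...]
  76 127 133 140 142 145 147 147 151 152 156 157 157 155 152 152 150 148 147 145 143 141 132 203  61  40  41  41  39  37]
260 [ 34  34  37  37  38  38  38  42 124 132 137 218 240 242 243 245 248 250 251 252 255 255 251 247 243 239 235 231 182 133 127  43  41  41  41  40  39]
270 [ 32  35  37  35  38  38  38  34 123 130 139 141 144 148 149 150 152 156 158 159 157 152 152 152 149 147 145 143 140 134 161  35  42  40  40  40  37]
280 [ 32  33  33  33  36  37  35 178 117 125 131 238 242 207 146 150 151 152 155 158 154 150 150 144 249 241 236 231 225 209 191 143  40  40  38  39  36]
290 [53 52 54 55 56 56 58 59 59 61 59 62 64 63 65 64 65 66 66 65 67 66 66 67 65 65 64 66 64 63 62 61 67 65 64 63 63]
```

The wrist pixels show the tube between the pads (columns 221-292) with its closed end at rows 210-235. Next is a slow lift to just above standing height, so that even a slip leaves it mouth down.

```bash
python3 -m creep '[{"fingers":0.4,"xyz":[0,0,0.03],"yaw":0},{"fingers":0.4,"xyz":[0,0,0.09],"yaw":0},{"fingers":0.4,"xyz":[0,0,0.15],"yaw":0},{"fingers":0.4,"xyz":[0,0,0.21],"yaw":0},{"fingers":0.4,"xyz":[0,0,0.27],"yaw":0},{"fingers":0.4,"xyz":[0,0,0.33],"yaw":0},{"fingers":0.4,"xyz":[0,0,0.39],"yaw":0},{"fingers":0.4,"xyz":[0,0,0.45],"yaw":0},{"fingers":0.4,"xyz":[0,0,0.51],"yaw":0},{"fingers":0.4,"xyz":[0,0,0.57],"yaw":0},{"fingers":0.4,"xyz":[0,0,0.57],"yaw":0}]'
python3 - <<'E'
from h import *
c=shot('wrist','w9'); s=shot('scene','s9'); d=shot('side','d9')
f=lambda i,x,y:cv2.resize(i['pixels'][y:y+100,x:x+133,::-1],(400,300),interpolation=cv2.INTER_CUBIC)
cv2.imwrite('pics/m9.png',np.vstack([np.hstack([cv2.resize(c['pixels'][:,:,::-1],(400,300)),f(s,100,120)]),np.hstack([f(d,290,200),f(load('d6'),290,200)])]))
E
```

```text
time: 11.18
tcp_pos: [702.3, -410.5, 64.5]
ee_rot: [0.001, -0.045, 0.999, -0.001]
force: [0.2, -0.1, -1.7]
width: 37.1
grip_force: 9.3
```

View pics/m9.png

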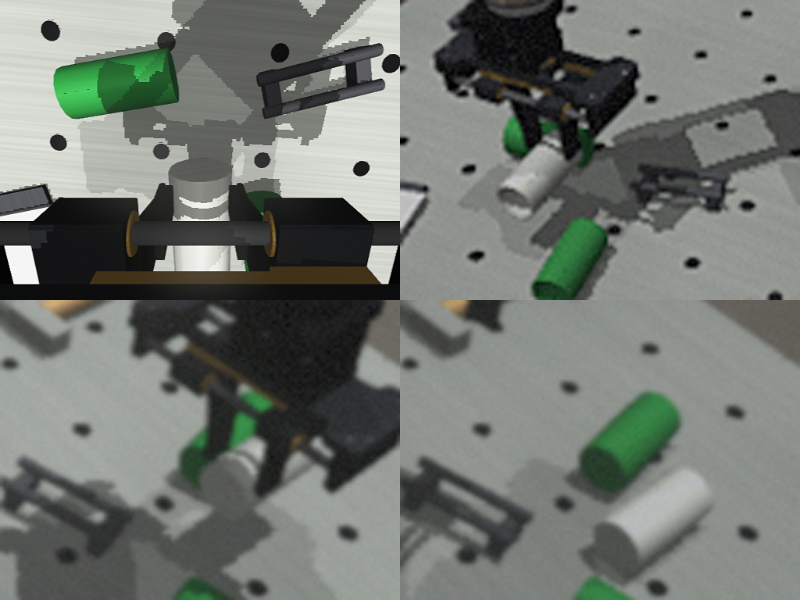

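The last montage shows the canister held level above the table: closed end toward the wrist camera at (200,170) and mouth at scene crop (515,195). Now I'll relax the grip step by step so that the mouth swings down, tracking the canister numerically.

```bash
cat > track.py <<'E'
from h import *
import sys
n=sys.argv[1]; t=read_state()['tcp_pos']; g=t+[0,0,19]
for cam in('scene','side','wrist'):
    c=shot(cam,cam+n); h=cv2.cvtColor(c['pixels'],cv2.COLOR_RGB2HSV)
    m=cv2.inRange(h,(0,0,150),(180,40,255)); ax=np.array([.995,.09,0])
    out=[]
    for deg in(0,30,60,90):  # mean brightness along predicted mouth-half axis for each tilt
        a=np.radians(deg); d=ax*np.cos(a)-np.array([0,0,1])*np.sin(a)
        q=[proj(c,g+d*s) for s in range(25,74,4)]
        px=[int(c['pixels'][int(v),int(u)].mean()) for u,v in q if 0<=u<512 and 0<=v<384]
        out.append((deg,px))
    print(cam,*out,sep='\n  ')
E
python3 track.py t0
python3 -m creep '[{"fingers":0.4,"xyz":[0,0,0],"yaw":0},{"fingers":0.4,"xyz":[0,0,0],"yaw":0},{"fingers":0.4,"xyz":[0,0,0],"yaw":0},{"fingers":0.4,"xyz":[0,0,0],"yaw":0}]' 6
python3 track.py t1
```

```text
scene
  (0, [164, 161, 174, 187, 191, 191, 186, 184, 188, 191, 139, 72, 83])
  (30, [149, 156, 153, 145, 145, 121, 123, 109, 101, 87, 103, 172, 148])
  (60, [112, 125, 107, 95, 79, 69, 70, 86, 118, 129, 131, 131, 127])
  (90, [105, 105, 90, 68, 62, 61, 66, 74, 71, 69, 82, 99, 84])
side
  (0, [151, 144, 54, 36, 30, 34, 30, 28, 34, 36, 41, 43, 47])
  (30, [157, 136, 90, 50, 50, 37, 31, 27, 28, 28, 30, 32, 66])
  (60, [99, 94, 94, 94, 95, 95, 94, 92, 92, 88, 88, 88, 83])
  (90, [86, 87, 86, 84, 84, 84, 78, 77, 77, 77, 79, 81, 81])
wrist
  (0, [52, 59, 62, 63, 59, 241, 240, 240, 239, 238, 97, 64, 63])
  (30, [139, 139, 137, 254, 44, 53, 55, 58, 60, 63, 63, 64, 64])
  (60, [140, 140, 139, 139, 139, 139, 139, 139, 139, 139, 138, 138, 138])
  (90, [88, 90, 90, 89, 90, 90, 88, 89, 87, 88, 88, 87, 86])
time: 11.82
tcp_pos: [701.5, -409.9, 62.7]
ee_rot: [0.0, -0.045, 0.999, -0.0]
force: [0.5, 0.3, 0.0]
width: 35.3
grip_force: 0.0
scene
  (0, [92, 88, 60, 68, 62, 87, 83, 89, 109, 129, 129, 125, 127])
  (30, [72, 69, 72, 70, 101, 134, 87, 109, 109, 126, 126, 122, 127])
  (60, [64, 69, 155, 169, 176, 133, 58, 90, 125, 133, 128, 125, 125])
  (90, [80, 120, 172, 183, 187, 186, 184, 181, 164, 157, 121, 88, 100])
side
  (0, [50, 36, 32, 32, 27, 33, 33, 34, 39, 47, 53, 51, 36])
  (30, [140, 135, 101, 55, 39, 32, 32, 27, 36, 23, 23, 33, 72])
  (60, [154, 156, 157, 158, 159, 159, 156, 157, 157, 156, 157, 157, 159])
  (90, [156, 157, 157, 171, 184, 181, 136, 123, 116, 127, 111, 102, 102])
wrist
  (0, [51, 56, 59, 59, 56, 197, 198, 196, 196, 191, 205, 58, 57])
  (30, [198, 196, 199, 200, 34, 52, 53, 55, 57, 59, 61, 59, 59])
  (60, [169, 169, 171, 171, 171, 171, 171, 165, 165, 165, 168, 168, 168])
  (90, [169, 176, 173, 175, 173, 173, 172, 150, 152, 141, 139, 140, 130])
```

The grip let go again. The widths (42 and 37 mm) suggest the pads bear above the tube's axis, so the next grasp must be lower. I'll go up to let it settle and see how it lies.

```bash
python3 -m creep '[{"fingers":0.6,"xyz":[-0.1,0,0.2],"yaw":0},{"fingers":0.8,"xyz":[-0.3,0,0.4],"yaw":0},{"fingers":1,"xyz":[-0.6,0,0.7],"yaw":0},{"fingers":1,"xyz":[-0.6,0,1],"yaw":0},{"fingers":1,"xyz":[-0.6,0,1],"yaw":0},{"fingers":1,"xyz":[-0.6,0,1],"yaw":0},{"fingers":1,"xyz":[-0.6,0,1],"yaw":0},{"fingers":1,"xyz":[-0.6,0,1],"yaw":0}]'
cat > white.py <<'E'
from h import *
import sys
n=sys.argv[1]; x0,y0=float(sys.argv[2]),float(sys.argv[3])
for cam in sys.argv[4:]:
    c=shot(cam,cam+n); h=cv2.cvtColor(c['pixels'],cv2.COLOR_RGB2HSV)
    m=cv2.inRange(h,(0,0,150),(180,40,255)); k,_=cv2.findContours(m,cv2.RETR_EXTERNAL,cv2.CHAIN_APPROX_NONE)
    for q in k:
        if cv2.contourArea(q)<80: continue
        P=np.array([onz(c,p[0],30)[:2] for p in q],np.float32); r=cv2.minAreaRect(P)
        if np.hypot(r[0][0]-x0,r[0][1]-y0)<130: print(cam,cv2.boundingRect(q),cv2.contourArea(q),'z30:',np.round(r[0]),np.round(r[1]),'corners',cv2.boxPoints(r).round().tolist())
E
python3 white.py x1 720 -410 scene side wrist
python3 - <<'E'
from h import *
c=load('scenex1'); h=cv2.cvtColor(c['pixels'],cv2.COLOR_RGB2HSV)[165:215,125:185]
G=' .:-=+*#%@'
for r in h[::2]: print(''.join('G' if p[1]>80 else G[min(9,p[2]//21)] for p in r))
E
```

```text
time: 12.63
tcp_pos: [641.0, -409.0, 160.6]
ee_rot: [-0.001, -0.045, 0.999, 0.001]
force: [-1.0, -0.2, 0.1]
width: 79.9
grip_force: 0.0
scene (157, 166, 20, 19) 122.0 z30: [ 647. -401.] [90. 30.] corners [[600.0, -396.0], [607.0, -426.0], [694.0, -406.0], [687.0, -377.0]]
wrist (150, 315, 147, 48) 4886.0 z30: [ 827. -428.] [ 62. 162.] corners [[788.0, -351.0], [803.0, -512.0], [865.0, -506.0], [851.0, -345.0]]
wrist (229, 125, 71, 20) 558.0 z30: [ 599. -405.] [17. 64.] corners [[587.0, -374.0], [594.0, -438.0], [611.0, -436.0], [604.0, -372.0]]
wrist (0, 0, 512, 283) 82625.5 z30: [ 621. -410.] [263. 521.] corners [[467.0, -163.0], [513.0, -681.0], [775.0, -658.0], [729.0, -140.0]]
########*+GGGGGGGGGGGGGGGGGGGGGGGGGGGGG:---++****=======----
##*##**#*GGGGGGGGGGGGGGGGGGGGGGGGGGGGGG::-*%%%%%%%#*=====---
#*##**#*#+GGGGGGGGGGGGGGGGGGGGGGGGGGGGGG=#@%%%%%##***+++==--
##*#####**==:GGGGGGGGGGGGGGGGGGGGGGGGGG*#%%%%####**+==--+***
####*#**+***+==-=-:::::::GGGGGGGGGGGG-#%%%%####**++=-:+#*+++
*###*+++**+*+*********+====-=-:::::.=#%%%%###***+==-------=+
*###*****+****+*****+*************+*%%%%####
[... 414 characters left out ...]
*=+**%%%%#*---==***+++****##*
*************#**##******#*#*###**GGGGGGG====++*###*###***##*
*****************#*#**#******#*GGGGGGGGGGG**=:.-*###**#####*
**#*#******************###*##+GGGGGGGGGGGGGG.  .+****#######
*******#******##*#####*****#+GGGGGGGGGGGGGGG*####*********##
*************##*##*#*#*###*GGGGGGGGGGGGGGGGG+**#*********#*#
++**#************##***#*#*GGGGGGGGGGGGGGGGG-==-*#*****#*####
 G:*#*###**##***#****##*+GGGGGGGGGGGGGGGG:---=*#*********##*
+*##**#****************+GGGGGGGGGGGGGGGG:---*#*****#*###**#*
*****#*******##*****#*GGGGGGGGGGGGGGGGG:-===*##*******###*##
*#***#*#*#*********#*GGGGGGGGGGGGGGGGG:---=*******##*****###
****#**#*#*#**#*##*+GGGGGGGGGGGGGGGGG---+*#***********##*#**
```

Run:
```python
from h import *
c=load('wristx1'); h=cv2.cvtColor(c['pixels'],cv2.COLOR_RGB2HSV)[80:290:5,140:400:3]
G=' .:-=+*#%@'
for i,r in enumerate(h): print(80+5*i,''.join('G' if p[1]>80 else G[min(9,p[2]//22)] for p in r))
```

```text
80 ##########*******----==--:--:---:::---:::::------------:::::::-:--:--------:=======####
85 #########*#*#***#-=====:--:::::::=----=:::-:::::::::-:::-:--------------:-========*####
90 ######***#**#####+==----::::::::----====-------::::--:-:::--::::::::::::===========####
95 *****************===------::::=====------::--::::::::------:**-----::-========--=-*####
100 ###########******-----:----:-----==========---------::::::**+=:::-::-:============*####
105 ##########*******:----------=----------======---------------------:::::--------==-#####
110 #####****###*##++*-------=====-=====---=======:--:::---:---------------==========-#####
115 #########*##*#++**-------========-####*#########************::::::::::---========-#####
120 ****###****++++++*-----==-=======================-------------------=--====--===-###***
125 **********++++++++:----=-....-====-=======----=====+--------------=====--=--==--#######
130 ***#####+++++++++++=--#+.....:---********###########************-========-+===##=====*#
135 ####*#+********::::::---=....=############========-#+++++=....+##########+======.  .==+

[... 2059 characters left out ...]
####################+-========#####=.........*##########
255 #...........=*****##############################+========--==#####-......... .#########
260 .............***#######*********##*#**##########---G::::::GG=*#***...........  :#######
265  ........... #****#####******##############****+=::::GG:GGGG:-***# .........     :#####
270    . ........***********####################****:::::GGGGGGGG-##** ...... ..       =###
275       ......*#####**********####***############*G::GG:GGGGGGGG****+..... .           =#
280        ....+*****#*******##############***#*****GGGGGGGGGGGGGG#****=.. .               
285 .......................................................................................
```

Run:
```python
from h import *
c=load('w8')
for x,z in((686,22),(701,22),(701,34),(701,44),(692,27)):
    a,b=proj(c,(x,-432,z)),proj(c,(x,-388,z)); print('44mm at',x,z,a.round(1),b.round(1))
g=c['pixels'].mean(2).astype(int)
for v in(212,218,236,246,264,274): print(v,g[v,214:230],g[v,286:302])
c=load('wristx1'); L=lambda u,v,z:onz(c,(u,v),z).round(0)[:2]
print('axis',L(271.5,170,24),L(278,230,24),'closed',L(272,153,44),'mouth',L(278,243,44))
print('green right',L(226,150,24),L(226,182,24),'cradle corners px',[proj(c,(x,y,15)).round() for x,y in((660,-363),(624,-375))])
for v in(140,150,160,170,180,190): print(v,c['pixels'].mean(2).astype(int)[v,286:340:2])
```

```text
44mm at 686 22 [217.9 212.7] [299.4 219.6]
44mm at 701 22 [216.3 238.4] [296. 245.]
44mm at 701 34 [213.7 248. ] [298.5 254.9]
44mm at 701 44 [211.2 257. ] [300.9 264.3]
44mm at 692 27 [216.2 226.6] [299.1 233.6]
212 [108 108 108 108 107 107 100  96  97  95  95  96  96  97  97  97] [100 100 100  99  99  98  99 104 109 111 109 112 111 111 110 110]
218 [108 107  99  98  98  98  98  98  98  99  98  96  98  98  97  98] [ 97  98  98  98  98  99  98  99  98 102 106 108 108 107 107 107]
236 [116 117 105 103 113 120 121 119 120 123 126 127 129 134 137 138] [137 135 133 130 129 125 122 121 118 113 162 203 212 210 209 211]
246 [ 40  38  39  39  39  38  34  73 113 125 125 127 128 133 137 138] [137 135 133 131 127 124 134  88  35  40  40  40  40  39  40  40]
264 [ 38  39  38  39  37  38  36  42 100 122 123 127 128 129 134 137] [137 135 132 130 129 127  79  39  42  41  42  40  41  41  41  39]
274 [ 35  38  37  37  37  39  35  76 114 122 122 125 130 129 132 136] [221 212 205 199 193 186 134  59  36  41  42  41  41  41  39  39]
axis [ 633. -395.] [ 694. -382.] closed [ 613. -397.] mouth [ 699. -382.]
green right [ 617. -439.] [ 648. -437.] cradle corners px [array([299., 197.]), array([292., 161.])]
140 [ 68  68  69 114 131 130 130 129 131 132 133 134 103  29  31  31  31  35
  37  35  56 158 154 153 156 160 163]
150 [137 122  88  66 136 137  62 142  67  68  69  70  69  68  69  66  91  91
  65  66  65  65  67  67  66  69  43]
160 [142 127 108  74 116 137  71  42  42  43  48  48  50  53  55  56  57  59
  50  70  73  69  66  62  58  51  43]
170 [148 135 120  92  67 112 135  73 138  50  68  67  67  66  65  63  80 157
 154 158  81  83  82  85  86  87  87]
180 [157 141 129 110  77  70 137 135 138  72  38  67  67  67  67  66  65  70
  70  66 140 141 140 117  55  26  33]
190 [159 150 136 122  96  69 134 130 136  50  57  60  61  61  62  63  65  66
  63  70  65  62  54  63  95 162 159]
```

The wrist pixels show the tube back on the table, from the closed end (613,-399) to the mouth (699,-382). The cradle is too close to its closed half for a finger. The finger gap really was a 37 mm chord above the axis, so I'll grip lower and firmly near the mouth, where it's free on both sides, and carry the tube to open table for regripping.

```bash
python3 -m creep '[{"fingers":0.85,"xyz":[0.4,0.24,-0.2],"yaw":0.06},{"fingers":0.85,"xyz":[0.4,0.24,-0.6],"yaw":0.06},{"fingers":0.85,"xyz":[0.4,0.24,-0.9],"yaw":0.06},{"fingers":0.85,"xyz":[0.4,0.24,-1],"yaw":0.06},{"fingers":0.85,"xyz":[0.4,0.24,-1],"yaw":0.06}]'
python3 -m creep '[{"fingers":0.85,"xyz":[0,0,-0.2],"yaw":0},{"fingers":0.85,"xyz":[0,0,-0.35],"yaw":0},{"fingers":0.85,"xyz":[0,0,-0.45],"yaw":0},{"fingers":0.85,"xyz":[0,0,-0.52],"yaw":0},{"fingers":0.85,"xyz":[0,0,-0.57],"yaw":0},{"fingers":0.85,"xyz":[0,0,-0.59],"yaw":0},{"fingers":0.85,"xyz":[0,0,-0.59],"yaw":0},{"fingers":0.85,"xyz":[0,0,-0.59],"yaw":0}]'
```

```text
time: 13.2
tcp_pos: [678.3, -383.1, 56.3]
ee_rot: [-0.004, -0.105, 0.994, 0.004]
force: [-0.9, -0.5, 0.1]
width: 74.6
grip_force: 0.0
time: 13.87
tcp_pos: [681.7, -386.1, 4.1]
ee_rot: [0.0, -0.104, 0.995, -0.0]
force: [-0.6, -0.0, 0.1]
width: 74.1
grip_force: 0.0
```

```bash
python3 -m creep '[{"fingers":0.85,"xyz":[0,0,-0.03],"yaw":0},{"fingers":0.45,"xyz":[0,0,-0.03],"yaw":0},{"fingers":0.45,"xyz":[0,0,-0.03],"yaw":0},{"fingers":0.45,"xyz":[0,0,-0.03],"yaw":0},{"fingers":0.45,"xyz":[0,0,-0.03],"yaw":0},{"fingers":0.45,"xyz":[0,0,-0.03],"yaw":0},{"fingers":0.45,"xyz":[0,0,-0.03],"yaw":0},{"fingers":0.45,"xyz":[0,0,-0.03],"yaw":0}]' 25
python3 - <<'E'
from h import *
c=shot('wrist','w10'); h=cv2.cvtColor(c['pixels'],cv2.COLOR_RGB2HSV)[120:290:6,170:340:2]
G=' .:-=+*#%@'
for i,r in enumerate(h): print(120+6*i,''.join('G' if p[1]>80 else G[min(9,p[2]//22)] for p in r))
E
```

```text
time: 14.53
tcp_pos: [681.4, -385.8, 0.3]
ee_rot: [0.0, -0.104, 0.995, -0.0]
force: [-0.2, -0.2, -0.8]
width: 41.2
grip_force: 22.3
120 GGGG=++++++++++++++=+++++**%%%%%%%%@@@@@@@@@@@@@@@@@@@@%%%%%####+++++++++++++++++++++
126 GGGGG++++++++++++++=++++###%%%%%%%%%@@@@@@@@@@@@@@@@@@%%%#%%####*++++++++++++++++++++
132 GGGGG++++++++++++**++***###%%%%%%%%@@@@@@@@@@@@@@@@@@@@%%%%%###***+++++++++++++++++++
138 GGGGG=++++++++=****++***####%%%%%%%%@@@@@@@@@@@@@@@@@@%%%%%%###****++++++=...........
144 GGGGG=++++++++++***++***###%%%%%%%%%@@@@@@@@@@@@@@@@@@%%%%%%###***+++++::::::::::::::
150 GGGGG=+++++++++++***+***####%%%%%%%%@@@@@@@@@@@@@@@@@@%%#%%%###****+++=.----:::::::::
156 GGGGG++++++++++++++*=+**###%%%%%%%%%@@@@@@@@@@@@@@@@@@%%%%%%###*******#.:----::::::::
162 GGGG=+++++++++++++++=+**####%%%%%%%%@@@@@@@@@@@@@@@@@@%%%%%%###********+.:::.:--:::::
168 GGG=++++++++++++++++=+***###%%%%%%%%%@@@@@@@@@@@@@@@%%%%%%%%###**********+=..:---::::
174 ++++++===+++++++++++==***###%%%%%%%%%@@@@@@@@@@@@@@@@%%%%%%%###**+++=++=+++..:-------
180 ++++++++=+=+++++++++==+**###%%%%%%%%%@@@@@@@@@@@@@@@%%%%%%%%###*
[... 941 characters left out ...]
........:+++************##########**********+++++:..........%@#=******
252 @@@@@@@@@@@*............++++***********##########**********+++++............%@@@@@@@@
258 @@@@@@@@@:..............++++***********###*######**********+++**..............=@@@@@@
264 @@@@@@#.................=+++***********###*######*********+@%%#=................ %@@@
270 %@@@....................=+++*+@@@@@*********#####****@@@@@@@#++=...................-@
276 %* ....................:=+++*+@@*@@@@@@@@@@@@@@@@@@@@@+***++++++.....................
282 G  ....................%*+++***##***#***@@@*#####*##********++#++....................
288 :::::::::::::::::::::::::::::::::::::::::::::::::::::::::::::::::::::::::::::::::::::
```

```bash
python3 -m creep '[{"fingers":0.4,"xyz":[0,0,0.1],"yaw":0},{"fingers":0.4,"xyz":[0,0,0.25],"yaw":0},{"fingers":0.4,"xyz":[0,0,0.4],"yaw":0},{"fingers":0.4,"xyz":[0,0,0.55],"yaw":0},{"fingers":0.4,"xyz":[0,0,0.7],"yaw":0},{"fingers":0.4,"xyz":[0,0,0.7],"yaw":0}]' 25
```

```text
time: 15.08
tcp_pos: [684.2, -387.9, 76.8]
ee_rot: [0.004, -0.104, 0.995, -0.003]
force: [0.9, -1.8, -0.9]
width: 41.0
grip_force: 23.5
```

```bash
python3 -m creep '[{"fingers":0.4,"xyz":[-0.07,0.3,0],"yaw":0},{"fingers":0.4,"xyz":[-0.14,0.6,0],"yaw":0},{"fingers":0.4,"xyz":[-0.2,0.92,0],"yaw":0}]'
python3 -m creep '[{"fingers":0.4,"xyz":[-0.07,0.3,0],"yaw":0},{"fingers":0.4,"xyz":[-0.14,0.6,0],"yaw":0},{"fingers":0.4,"xyz":[-0.2,0.8,-0.1],"yaw":0},{"fingers":0.4,"xyz":[-0.2,0.92,-0.3],"yaw":0},{"fingers":0.4,"xyz":[-0.2,0.92,-0.5],"yaw":0},{"fingers":0.4,"xyz":[-0.2,0.92,-0.6],"yaw":0},{"fingers":0.4,"xyz":[-0.2,0.92,-0.65],"yaw":0},{"fingers":0.4,"xyz":[-0.2,0.92,-0.68],"yaw":0},{"fingers":0.4,"xyz":[-0.2,0.92,-0.69],"yaw":0},{"fingers":0.4,"xyz":[-0.2,0.92,-0.69],"yaw":0}]'
```

```text
time: 15.33
tcp_pos: [660.6, -293.7, 70.7]
ee_rot: [0.0, -0.103, 0.995, -0.0]
force: [0.7, 1.2, -1.9]
width: 41.1
grip_force: 23.5
time: 16.17
tcp_pos: [641.9, -202.7, 1.9]
ee_rot: [0.001, -0.104, 0.995, -0.0]
force: [0.7, -0.4, -1.3]
width: 41.3
grip_force: 23.5
```

```bash
python3 -m creep '[{"fingers":0.4,"xyz":[0,0,-0.03],"yaw":0},{"fingers":0.45,"xyz":[0,0,-0.03],"yaw":0},{"fingers":0.6,"xyz":[0,0,-0.03],"yaw":0},{"fingers":0.85,"xyz":[0,0,0],"yaw":0},{"fingers":0.85,"xyz":[0,0,0],"yaw":0},{"fingers":0.85,"xyz":[0,0,0],"yaw":0},{"fingers":0.85,"xyz":[-0.27,-0.055,0],"yaw":0},{"fingers":0.85,"xyz":[-0.54,-0.11,0],"yaw":0},{"fingers":0.85,"xyz":[-0.54,-0.11,0],"yaw":0},{"fingers":0.85,"xyz":[-0.54,-0.11,0],"yaw":0}]'
python3 - <<'E'
from h import *
c=shot('wrist','w11'); h=cv2.cvtColor(c['pixels'],cv2.COLOR_RGB2HSV)[150:290:6,170:340:2]
G=' .:-=+*#%@'
for i,r in enumerate(h): print(150+6*i,''.join('G' if p[1]>80 else G[min(9,p[2]//22)] for p in r))
t=read_state()['tcp_pos'];u=np.array([.978,.208])
for s in(0,-7,-14,-21): print(s,[proj(c,(*(t[:2]+u*s),z)).round() for z in(22,44)])
E
```

```text
time: 17.0
tcp_pos: [585.9, -212.6, 1.1]
ee_rot: [-0.001, -0.104, 0.995, 0.001]
force: [0.2, -0.8, 1.7]
width: 73.4
grip_force: 0.0
150 ==========***++**+*+*****+******=====================================================
156 ==============************+++++**+===================================================
162 ==================+******************+===============================================
168 =====================+*++*+++++**********============================================
174 ======================================++++**=========================================
180 ========================================*+===========================================
186 =====================================================================================
192 =====================================================================================
198 =====================================================================================
204 =====================================================*+=+============================
210 ========================================================*+======
[... 676 characters left out ...]
+##=++++++************************++++*#+=%%%%%%%%%%%%%%%%%......
264 .........#%%%%%%%%%%==%%@@++**************************++#%#===#%%%%%%%%%%%%%%%*......
270 .........#%%%%%%%%%%#=+++%@@@@%*+@************+@@@@@@@@@%*++==%%%%%%%%%%%%%%%%+......
276 ........#%%%%%%%%%%%##=++++++@@@@@@@@@@@@@@@@@@@@@@@%++++++*+=#%%%%%%%%%%%%%%%%*.....
282 .......%@@@@@@@%%%%%%*%*#++****************@@@**********++%#++@@@@%@@@@%@@@@%%@@*....
288 .::::::::::::::::::::::::::::::::::::::::::::::::::::::::::::::::::::::::::::::::::::
0 [array([255., 250.]), array([255., 271.])]
-7 [array([255., 238.]), array([254., 258.])]
-14 [array([255., 226.]), array([254., 244.])]
-21 [array([255., 213.]), array([254., 230.])]
```

Released cleanly. The closed end is centred at about (254,240) in the wrist view, 16 mm behind the pads. I'll lower further to feel for the table and grip softly.

```bash
python3 -m creep '[{"fingers":0.85,"xyz":[-0.02,0,-0.03],"yaw":0},{"fingers":0.85,"xyz":[-0.02,0,-0.06],"yaw":0},{"fingers":0.85,"xyz":[-0.02,0,-0.06],"yaw":0}]'
python3 -m creep '[{"fingers":0.4,"xyz":[0,0,0],"yaw":0},{"fingers":0.4,"xyz":[0,0,0],"yaw":0},{"fingers":0.4,"xyz":[0,0,0],"yaw":0},{"fingers":0.4,"xyz":[0,0,0],"yaw":0},{"fingers":0.4,"xyz":[0,0,0],"yaw":0},{"fingers":0.4,"xyz":[0,0,0],"yaw":0},{"fingers":0.4,"xyz":[0,0,0],"yaw":0}]' 5
```

```text
time: 17.3
tcp_pos: [585.7, -212.4, -5.4]
ee_rot: [-0.0, -0.105, 0.995, 0.0]
force: [0.2, 0.4, -1.2]
width: 74.1
grip_force: 0.0
time: 17.88
tcp_pos: [585.6, -213.0, -4.5]
ee_rot: [0.0, -0.104, 0.995, -0.0]
force: [0.6, -0.6, 0.1]
width: 44.1
grip_force: 4.9
```

Width 44.1 mm is the true diameter now, and the TCP reading is evidently about 8 mm low. I'll lift slowly at 5 N so that the mouth trails on the table.

```bash
python3 -m creep '[{"fingers":0.4,"xyz":[0,0,0.04],"yaw":0},{"fingers":0.4,"xyz":[0,0,0.08],"yaw":0},{"fingers":0.4,"xyz":[0,0,0.12],"yaw":0},{"fingers":0.4,"xyz":[0,0,0.16],"yaw":0},{"fingers":0.4,"xyz":[0,0,0.2],"yaw":0},{"fingers":0.4,"xyz":[0,0,0.24],"yaw":0},{"fingers":0.4,"xyz":[0,0,0.28],"yaw":0},{"fingers":0.4,"xyz":[0,0,0.32],"yaw":0},{"fingers":0.4,"xyz":[0,0,0.32],"yaw":0}]' 5
cat > tilt.py <<'E'
from h import *
import sys
n=sys.argv[1]; G=' .:-=+*#%@'
t=read_state()['tcp_pos']; g=t+[0,0,27]
for cam in sys.argv[2:]:
    c=shot(cam,cam+n); u,v=proj(c,g).astype(int); print(cam,(u,v),'mouth px by tilt',[(d,proj(c,g+75*(np.array([.978,.208,0])*np.cos(np.radians(d))-np.array([0,0,1])*np.sin(np.radians(d)))).round().tolist()) for d in(0,30,60,90)])
    h=cv2.cvtColor(c['pixels'],cv2.COLOR_RGB2HSV)[v-20:v+44:2,u-40:u+40]
    for i,r in enumerate(h): print(v-20+2*i,''.join('G' if p[1]>80 else G[min(9,p[2]//22)] for p in r))
E
python3 tilt.py a scene
```

```text
time: 18.63
tcp_pos: [585.9, -213.0, 28.4]
ee_rot: [0.001, -0.104, 0.995, -0.0]
force: [-0.1, 0.1, -1.1]
width: 43.0
grip_force: 5.0
scene (np.int64(225), np.int64(176)) mouth px by tilt [(0, [217.0, 192.0]), (30, [219.0, 199.0]), (60, [223.0, 199.0]), (90, [227.0, 194.0])]
156 ******##=G .::.++*+-...::.::GGGGGG=GGGGGG...........:.:::::::::::::::.G=*++=:---
158 *******#= GG ===-:.......:.:G. GG:*###**++++=GG ..... ....::::::.:-:.G.--------:
160 ********+:..+*####=...G....G-======+++****##*-..:....... ..:::::::.G .---::===+*
162 *********###*****#*=:...  GGGG  ...-::--=---:.::::::::GG--:...... . .---+*****++
164 *******************#####***+-G GGGG*###**++-. .....:.G===---:. .GGG.----:=+****+
166 ********#*******#*******####+:G GGG*#######*-G.......G::::=-:.  . .--------=**++
168 ************#***************#+.G.G :*#****+*+*= G ....------:. GG.----------:+*+
170 *#**************#*##*******##+:GGGG:++==++++=.GGG  .---------.. .------------::+
172 ******#*************########*+-..GG.=+***#+++=-. GG.----------::---------------:
174 **#####*##**####**######****=-:.G  ------=*##*-.GGG.----
[... 1194 characters left out ...]
..:::::--=+**======+
204 *****#***#######**#*****####****++****+==++**************#*++*+=-:::-::-=====++-
206 **#*#**##*=..:+*#####********#####**#**#**********************+**+=--:----=+*=--
208 *****#**#+: G.+##*##**##*#******###***#**#*************#********+***+=-::-------
210 #*******############****##***#*********#***#***********************++*+==-----=-
212 **********#*****#**#*####*******##*#***************#******************+**+-:----
214 *#*#***#**#**********##*######******#*##*#***#*****##***#************#****=:::::
216 ****#*#******###*************#####***#****#*****#*************************#*==++
218 *******#**#*#**#*#*************#**###=.. :*************#********************#***
```

The mouth end is at about (220,199) in scene, which is roughly a 30° tilt, so it's pivoting as intended. I'll continue slowly.

```bash
python3 -m creep '[{"fingers":0.4,"xyz":[0,0,0.04],"yaw":0},{"fingers":0.4,"xyz":[0,0,0.08],"yaw":0},{"fingers":0.4,"xyz":[0,0,0.12],"yaw":0},{"fingers":0.4,"xyz":[0,0,0.15],"yaw":0},{"fingers":0.4,"xyz":[0,0,0.18],"yaw":0},{"fingers":0.4,"xyz":[0,0,0.21],"yaw":0},{"fingers":0.4,"xyz":[0,0,0.24],"yaw":0},{"fingers":0.4,"xyz":[0,0,0.27],"yaw":0},{"fingers":0.4,"xyz":[0,0,0.27],"yaw":0},{"fingers":0.4,"xyz":[0,0,0.27],"yaw":0}]' 5
python3 tilt.py b scene
```

```text
time: 19.52
tcp_pos: [585.5, -212.9, 54.8]
ee_rot: [0.0, -0.104, 0.995, -0.0]
force: [-2.0, -0.6, -0.2]
width: 42.3
grip_force: 5.0
scene (np.int64(225), np.int64(169)) mouth px by tilt [(0, [217.0, 185.0]), (30, [219.0, 192.0]), (60, [222.0, 193.0]), (90, [227.0, 188.0])]
149 ******#=  .:::-+*+-.:...:..G:GGGG=+GGGGGGG.....G ..:...:::::::::::-:..G+*****++*
151 ******#=.GGG:==-:...G...:..G:.  G*####**++++=-G.......G.G.:::.:::::.. :+**++++++
153 =*******-G +***##+:..G....G--===-==+++*+**##=:.:.:....  G.....::::.GG:+*+*+*****
155 *********##*******=--:..  GGGGG ...-::--=--:.::::::::GGG=+=-:..... G:+*****++-::
157 *******************#####***=.GGGG.:*###**++-    .....-==+***=.GGG. :+*++-::-----
159 ********************#**#*##*-GGG.G:*#*****#=.G......GG-=::-:..  G ::-:------:==+
161 ******************#+:GGG+###+.G.   *#*****##*+:  .G .+*****+-: .G.--------=+**++
163 ******************##*=+*****#+.G GG*##***####*-G GG-***+-:--:..G:----------+***+
165 ************************#**##*- G G:=+=-----=+-G  G+=:--------::------------:=+*
167 *****************************#=G.  ---+++*+++=:GG.G:-----
[... 1193 characters left out ...]
=++**##%%%%%%%%%%%*=
197 ****#*****#*###*****#*##****+*+++*+=--:------:-++++++++=::----==+**###%%%%%#=-==
199 ###*#***********#********+++*++*+****=++===*###****#**-. :.:::::-=+**###%%*=====
201 **#**#*##*****#*#**#**#*#*****#######*#***#*********#*#*+:....:::::==+**#+======
203 ***********###*#**#**#***#*###**************************#*=:-=--::-:--=+======++
205 ***#***#*#****####**#********###***************************+++**+=-::::--==+*+=-
207 *******##+.  G:*######******#***##*##**#**********************+++*+==-:---:-----
209 ********#*+==+*###******#****#**#*******#*************************+**+----------
211 **#*********###*#*######*****#**************************************+***+=-:--=-
```

The tilt is about 60° now and limited by pad friction. I'll ease the grip to 3.5 N and then 3 N with the rim only just off the table.

```bash
python3 -m creep '[{"fingers":0.4,"xyz":[0,0,0.03],"yaw":0},{"fingers":0.4,"xyz":[0,0,0.03],"yaw":0},{"fingers":0.4,"xyz":[0,0,0.03],"yaw":0}]' 3.6
python3 tilt.py c scene side
```

```text
time: 19.82
tcp_pos: [585.5, -212.8, 57.5]
ee_rot: [0.0, -0.104, 0.995, -0.0]
force: [-0.1, -0.0, -1.2]
width: 43.2
grip_force: 3.6
scene (np.int64(225), np.int64(169)) mouth px by tilt [(0, [217.0, 185.0]), (30, [219.0, 192.0]), (60, [222.0, 193.0]), (90, [227.0, 187.0])]
149 ******#= G.:.:===-.::::.::.:G GGG+*++==GGGGGGG........G..:::::::::::GGG+*****+*+
151 ******#+: G.=*+=+-G. ......-=--: +***#####**+-.  .........:::::::::.  =+***+++++
153 =*****#+=-=*#****+:  G .. G::::-===-=-=+++*+-.:::::::. G..  ......GG =***+*++***
155 ************#****#*++==--...G GG.G:=+==-::-:...:::::.GG.+**+-. .. .G=+*****++=:-
157 ************************###+:G.G G.*#######=. ..G. GG-==--==- . GG.=**++-::-----
159 *******************##**##**#+.G.  :*#*****#+-:....G G:+++=--:.G.. ----:----:-==+
161 *****************##+:G  +#*#*-GG G *#########+:  GG.=******+=:  G:--------=+**++
163 ******************##+=++***##+.G.GG=*+======++:G GG=***+-::--:. :----------=**++
165 ***********************#*##*#*=G G -+++=----==:   G==------------------------=**
167 *****************#**********##= .G :---=++*+==:G .G:-----
[... 4054 characters left out ...]
+++++********#*##**#
253 ----------------------------------------------==+++++++**++++++=--==+********##*
255 ------------------------------------------=+++++++++++++***++++=-:::--=+******#*
257 ------------------------------------------==++**+=-::::=++++*++=--:::::---=+****
259 -------------------------======--------------=+*+=-::::-=--===-----::::-:::---=+
261 --------------------------=======------------=++**++++++=-:::-----::::=+++=-:::-
263 --------------------------=======--------=+==--=++****+++=-:::::::::-=++++*++==-
265 ---------------------------=========------===----==+=++++=-:::::::::----=++**+++
267 --------------------------===========---------------------::::::-==-::::---=++++
```

```bash
python3 -m creep '[{"fingers":0.4,"xyz":[0,0,0],"yaw":0},{"fingers":0.4,"xyz":[0,0,0],"yaw":0},{"fingers":0.4,"xyz":[0,0,0],"yaw":0}]' 3
python3 - <<'E'
from h import *
c=shot('scene','sd'); t=read_state()['tcp_pos']; g=t+[0,0,27]
im=c['pixels'].mean(2).astype(int)
for v in range(170,200,2): print(v,im[v,210:238])
for d in(60,70,80,90):
    a=np.radians(d); ax=np.array([.978,.208,0])*np.cos(a)-np.array([0,0,1])*np.sin(a)
    M=g+75*ax; 
    # silhouette corners at the mouth: +-22 along image-perp (use finger dir) 
    f=np.array([-.208,.978,0]); p=np.cross(f,ax)
    print(d,'pads',[proj(c,g+20*ax+s*22*f).round(1).tolist() for s in(-1,1)],'mouth L,R',[proj(c,M+s*22*f).round(1).tolist() for s in(-1,1)],'rim lo/hi',[proj(c,M+s*22*p).round(1).tolist() for s in(-1,1)])
E
```

```text
time: 20.17
tcp_pos: [585.4, -212.8, 57.4]
ee_rot: [0.0, -0.104, 0.995, -0.0]
force: [-0.4, 0.6, 0.6]
width: 43.1
grip_force: 3.0
170 [146 146 148 152 149 132  88  66  63  71  76  99 107 136 122 110 111  96
  86  86  87  61  12  15  13  38  70  76]
172 [152 153 149 145 148 140  96  65  69  63  73 118 136 135 140 137 134 137
 114  90  87  62  14  12  26  64  76  73]
174 [133 128 134 120  87  67  74  73  72  63  91 124 138 139 137 137 136 130
 126 119 105  88  81  66  64  72  74  72]
176 [127 132 136  99  66  73  74  73  70  86 118 130 136 136 137 137 133 132
 121 116 108  94  77  70  71  70  73  70]
178 [126 124  84  68  70  73  74  70  65 100 121 131 137 136 138 138 134 127
 118 115 106  92  73  60  69  68  68  69]
180 [ 89  66  66  70  71  70  71  70  64 103 125 134 140 136 135 136 131 127
 120 112 105  85  73  71  70  71  70  73]
182 [ 91  69  66  67  64  65  67  70  65 105 125 134 136 134 135 134 130 126
 117 110 100  83  68  85  82  68  69  75]
184 [102 103  99 125 141 136 114  98  94 111 126 137 134 138 133 129 128 124
 118 108  96  76  68  70  71  67  77  70]
186 [130 130 132 1
[... 622 characters left out ...]
130 133 107  96  76  64  61  62
  61  63  87 123 130 131 124 122 122 122]
198 [130 127 130 130 127 129 128 125 124 129 124 130 136 146 154 144 151 144
 139 140 138 140 130 121 125 130 133 128]
60 pads [[218.0, 174.1], [231.4, 176.9]] mouth L,R [[215.8, 191.2], [229.0, 194.0]] rim lo/hi [[219.9, 194.0], [224.7, 191.2]]
70 pads [[218.4, 173.8], [231.7, 176.6]] mouth L,R [[217.3, 190.0], [230.4, 192.9]] rim lo/hi [[221.3, 194.0], [226.3, 189.0]]
80 pads [[218.8, 173.4], [232.1, 176.1]] mouth L,R [[218.8, 188.2], [231.8, 191.1]] rim lo/hi [[222.8, 193.2], [227.8, 186.2]]
90 pads [[219.2, 172.8], [232.5, 175.5]] mouth L,R [[220.3, 185.9], [233.3, 188.7]] rim lo/hi [[224.3, 191.7], [229.2, 182.9]]
```

The tilt is about 75° now. I'll lower until the rim touches the table while moving slightly toward the mouth side, so that the table squares it up.

```bash
python3 -m creep '[{"fingers":0.4,"xyz":[0,0,-0.03],"yaw":0},{"fingers":0.4,"xyz":[0.03,0.005,-0.06],"yaw":0},{"fingers":0.4,"xyz":[0.08,0.015,-0.065],"yaw":0},{"fingers":0.4,"xyz":[0.13,0.025,-0.07],"yaw":0},{"fingers":0.4,"xyz":[0.18,0.04,-0.08],"yaw":0},{"fingers":0.4,"xyz":[0.2,0.04,-0.09],"yaw":0},{"fingers":0.4,"xyz":[0.2,0.04,-0.09],"yaw":0}]' 3
cat > chk.py <<'E'
from h import *
import sys
c=shot('scene','s'+sys.argv[1]); t=read_state()['tcp_pos']; g=t+[0,0,27]
im=c['pixels'].mean(2).astype(int); u,v=proj(c,g).astype(int); print('cols from',u-14)
for r in range(v,v+32,2): print(r,im[r,u-14:u+14])
f=np.array([-.208,.978,0])
for d in(70,80,90):
    a=np.radians(d); ax=np.array([.978,.208,0])*np.cos(a)-np.array([0,0,1])*np.sin(a); M=g+75*ax; p=np.cross(f,ax)
    print(d,'pads',[proj(c,g+20*ax+s*22*f).round(1).tolist() for s in(-1,1)],'mouth L,R',[proj(c,M+s*22*f).round(1).tolist() for s in(-1,1)],'rim lo',proj(c,M-22*p).round(1).tolist())
E
python3 chk.py e
```

```text
time: 20.8
tcp_pos: [606.8, -208.7, 48.5]
ee_rot: [0.001, -0.105, 0.995, -0.0]
force: [1.5, 0.6, 3.9]
width: 43.2
grip_force: 3.0
cols from 209
175 [151 150 160 114  39  12   8  36  59  73  75  78  82  81  83  83  80  92
  99  71  35  21  15  12  14  65  74  72]
177 [137 147 145 101  55  67  65  66  69  73  82 113 108  98  97  98  85  81
  84  77  45   7   4  17  57  69  69  67]
179 [ 76 114  92  70  69  72  72  74  71  67 102 116 118 116 112 114 113  92
  82  79  50  10   5  59  71  72  71  72]
181 [ 81  69  69  69  71  72  74  73  69  69 101 117 115 117 112 112 111 105
  96  85  82  76  74  71  70  73  71  77]
183 [ 78  78  70  74  72  73  70  70  65  80 104 111 111 115 112 110 111 103
 100  96  84  74  71  72  75  73  70  73]
185 [ 73  70  73  75  78  74  76  75  67  90 109 111 112 113 112 110 109  99
  98  96  86  77  66  70  72  69  71  75]
187 [ 68  66  68  69  53  24  30  55 108 111 107 112 113 116 108 108 112 100
  98  94  88  75  67  80  91  79  71  71]
189 [114 142 142 120  85  37  41  35  49  93 108 114 116 113 111 110 105 103
  97  93  83  76  66  70  70  70  68  67]
191 
[... 565 characters left out ...]
 127 130 127 133 146 144]
201 [130 128 130 130 124 132 129 130 129 130 130 129 130 130 127 127 126 124
 127 125 125 127 123 126 125 126 126 126]
203 [130 131 135 131 130 129 128 128 134 136 134 146 156 154 150 152 151 143
 137 137 138 136 127 132 136 134 126 121]
205 [137 138 137 138 140 137 150 157 154 149 148 152 148 146 145 150 149 150
 146 149 148 148 152 150 148 151 148 137]
70 pads [[216.0, 180.3], [229.4, 183.1]] mouth L,R [[214.9, 196.5], [228.1, 199.4]] rim lo [218.9, 200.6]
80 pads [[216.4, 179.8], [229.8, 182.7]] mouth L,R [[216.4, 194.7], [229.5, 197.5]] rim lo [220.4, 199.8]
90 pads [[216.8, 179.2], [230.2, 182.0]] mouth L,R [[218.0, 192.2], [231.0, 195.1]] rim lo [221.9, 198.2]
```

The scene profile matches 90°: the canister stands mouth down in the fingers. I'll grip firmly and lift.

```bash
python3 -m creep '[{"fingers":0.4,"xyz":[0,0,0],"yaw":0},{"fingers":0.4,"xyz":[0,0,0],"yaw":0},{"fingers":0.4,"xyz":[0,0,0],"yaw":0},{"fingers":0.4,"xyz":[0,0,0.15],"yaw":0},{"fingers":0.4,"xyz":[0,0,0.35],"yaw":0},{"fingers":0.4,"xyz":[0,0,0.6],"yaw":0},{"fingers":0.4,"xyz":[0,0,0.85],"yaw":0},{"fingers":0.4,"xyz":[0,0,1],"yaw":0},{"fingers":0.4,"xyz":[0,0,1],"yaw":0},{"fingers":0.4,"xyz":[0,0,1],"yaw":0}]' 20
python3 chk.py f
```

```text
time: 21.68
tcp_pos: [604.5, -208.6, 147.9]
ee_rot: [-0.001, -0.104, 0.995, 0.0]
force: [-0.3, -0.0, -1.9]
width: 42.6
grip_force: 20.0
cols from 207
149 [143 146 148 119  48   0   0  61 113  89  69  77  79  81  79  84  84  84
  84  86  55  17  20  14  13  40 130 146]
151 [145 148 149 152 137 148 137 145 137  88  75 107 118 106 110 104  91  82
  84  85  61  26  11   3  63 138 156 147]
153 [146 144 144 147 145 146 150 152 139  88  90 113 113 110 113 112 114 101
  83  78  74  51  19  36 134 152 144 144]
155 [141 140 143 147 144 145 144 148 142  91  93 110 112 111 111 113 110 105
 101  94  82  76  71  77 137 153 148 146]
157 [145 143 145 146 144 145 144 146 150  98  90 111 110 113 110 110 109 107
  98  99  91  78  68  71 131 151 147 147]
159 [140 150 151 146 141 143 144 148 156 118  99 110 111 112 112 112 107 104
 104  97  91  77  68  50 131 154 146 147]
161 [  1   0 127 152 147 150 149 151 152 118 100 110 112 110 111 109 108 107
 102  96  89  79  68  54 129 155 150 149]
163 [110 129 148 148 149 145 149 147 156 122 101 106 111 113 110 109 110 105
  97  95  87  78  71  53 131 152 146 148
[... 571 characters left out ...]
  71  73  76  74  72  73]
175 [152 149 143 140 141 130 128 130 131 135  96  65  69  66  75  77  80  88
  92  91  92  86  69  67  68  72  70  72]
177 [111 108 117 125 130 130 129 129 134  91  69  88  94  95  94  87  91  90
  91  90  90  89  93  84  71  68  65  67]
179 [ 67  50  71 116 127 128 128 146 114  89  94  94  91  90  94  90  94  92
  93  91  93  91  89  93  84  76  75  69]
70 pads [[214.4, 154.7], [228.4, 157.5]] mouth L,R [[213.2, 172.1], [227.0, 175.0]] rim lo [217.4, 175.9]
80 pads [[214.8, 154.3], [228.8, 157.1]] mouth L,R [[214.9, 170.4], [228.6, 173.2]] rim lo [219.0, 175.3]
90 pads [[215.2, 153.7], [229.2, 156.4]] mouth L,R [[216.5, 168.0], [230.1, 170.8]] rim lo [220.6, 173.9]
```

Upright and held firmly, rim about 100 mm up. Moving over to the free post.

```bash
python3 -m creep '[{"fingers":0.4,"xyz":[0.02,0.3,0],"yaw":0},{"fingers":0.4,"xyz":[0.05,0.65,0],"yaw":0},{"fingers":0.4,"xyz":[0.07,1,0],"yaw":0}]'
python3 -m creep '[{"fingers":0.4,"xyz":[0.02,0.35,0],"yaw":0},{"fingers":0.4,"xyz":[0.05,0.7,0],"yaw":0},{"fingers":0.4,"xyz":[0.07,1,0],"yaw":0}]'
python3 -m creep '[{"fingers":0.4,"xyz":[0.02,0.35,0],"yaw":0},{"fingers":0.4,"xyz":[0.05,0.65,0],"yaw":0},{"fingers":0.4,"xyz":[0.07,0.9,0],"yaw":0},{"fingers":0.4,"xyz":[0.08,1,0],"yaw":0},{"fingers":0.4,"xyz":[0.08,1,0],"yaw":0},{"fingers":0.4,"xyz":[0.08,1,0],"yaw":0}]'
cat > post.py <<'E'
from h import *
import sys
G=' .:-=+*#%@'
t=read_state()['tcp_pos']; print(t)
for cam in('scene','side'):
    c=shot(cam,cam+'p'+sys.argv[1]); u,v=proj(c,t+[0,0,-10]).astype(int)
    im=c['pixels'].mean(2).astype(int); print(cam,'cols from',u-24,'rim centre px (z rim)',proj(c,(*t[:2],t[2]-46)).round(1),'rim L/R mm scale',(proj(c,(*t[:2],50))-proj(c,(t[0],t[1]+22,50))).round(1),'post pred top',proj(c,(626.4,103,80)).round(1),'foot',proj(c,(626.4,103,10)).round(1))
    for r in range(v-6,v+44,2): print(r,''.join(G[min(9,x//18)] for x in im[r,u-24:u+24]))
E
python3 post.py 1
```

```text
time: 21.98
tcp_pos: [610.4, -108.0, 145.6]
ee_rot: [-0.002, -0.103, 0.995, 0.001]
force: [1.4, 0.5, -1.5]
width: 42.4
grip_force: 20.0
time: 22.23
tcp_pos: [617.1, -6.2, 145.6]
ee_rot: [-0.003, -0.105, 0.995, 0.001]
force: [0.2, -0.0, -2.6]
width: 42.4
grip_force: 20.0
time: 22.73
tcp_pos: [626.2, 90.8, 146.7]
ee_rot: [-0.002, -0.105, 0.994, -0.0]
force: [0.6, -1.4, -1.0]
width: 42.3
grip_force: 20.0
[626.22813772  90.82328402 146.74362832]
scene cols from 287 rim centre px (z rim) [310.4 207.8] rim L/R mm scale [-7.1 -2.8] post pred top [313.8 214.7] foot [311.9 231.8]
192 #%%#%%##**####*##*==+********+===-:.:==+*=-=+++*
194 #%%###*#*#**##*##*=-+********++=========*##*+==*
196 ####**######*####+-=+*******+++==-=====*##*##**+
198 ##**###*#**######+++*****+**++++=======**######*
200 ##*####*#*#######*++********+++========*##*#*###
202 ###**######**=-+++++******+++++=-=====+++***#*#*
204 ##########*+=====+++******+*+++==+++++++***#**#*
206 #####%%%##*======+++******++++===+++++*###**#*##
208 ####%%%%%#++++===+*********+++=-=+++++*#*#####*+
210 *#%%%%%%#*++++=++=++******+++==+++++*####
[... 1556 characters left out ...]
**+++*#####
162 ###################*+-:-:::-=======++++*########
164 ###################*+-::::-=*******#############
166 ###################*+-::::-+*#######***#########
168 ###################*+-::::-+*#####+=--=+*#######
170 ####################+-::::-+*######****#########
172 ###################*+-::::-=***#################
174 #############*++===--::::::---===+**############
176 ######*++++++=-------::::::-------==+*##########
178 +*###*+=-:-----------:::::::---------=+*########
180 ==+*****+=-----:--::::::::::----------=+**######
182 ===++***+=-:::::::::::::::-------------+****####
184 =====++++-:::::::::::::----------------+*****###
186 ==========-:::::::::::----------------+********#
```

Side view: canister at column 221.8, peg at 221.5. Scene view: canister at 311.5, peg at 313. The shift still needed is about +3.5 mm in x and +10.5 mm in y. I'll shift, then lower a little and check.

```bash
python3 -m creep '[{"fingers":0.4,"xyz":[0.035,0.105,0],"yaw":0},{"fingers":0.4,"xyz":[0.035,0.105,0],"yaw":0},{"fingers":0.4,"xyz":[0.035,0.105,-0.1],"yaw":0},{"fingers":0.4,"xyz":[0.035,0.105,-0.16],"yaw":0},{"fingers":0.4,"xyz":[0.035,0.105,-0.16],"yaw":0},{"fingers":0.4,"xyz":[0.035,0.105,-0.16],"yaw":0}]'
python3 post.py 2 | cut -c1-170
```

```text
time: 23.33
tcp_pos: [629.9, 101.5, 131.2]
ee_rot: [-0.001, -0.104, 0.995, 0.0]
force: [0.0, 1.1, -0.8]
width: 42.3
grip_force: 20.0
[629.94213596 101.49138015 131.22281132]
scene cols from 289 rim centre px (z rim) [312.9 214. ] rim L/R mm scale [-7.2 -2.8] post pred top [313.8 214.7] foot [311.9 231.8]
198 ####*#*####*######+-=+********+==-:. =+*#*###*+=
200 ##********#*####*#+-=+********++===--+*##****##+
202 ##****##*****#*###+-+*****+**+++====++****##**#*
204 ######*#*###******=++*******++++=-=+++++=****##*
206 ##*########+-===--=+++*******+++==++++++*#*###*=
208 ######%###+-======+++******++++===+++++*####*+=+
210 ####%#%%%*++====-=+++******++++===++++*#***===++
212 ##%%#%%%%*=++++++++++**+**+*+++=-=++========+=+=
214 ##%%%%%%*=++++++++++*******+++==-==-==++=+++===+
216 %%%%%%%*=+++++++++++******+++++=--=++=+++=+++++=
218 ###%%%#+++++++++++++=:-+*++++==---=+++++++++++==
220 #*#*##*=-::.-++++++=-::.....-==--=++++++=+++=+++
222 ######+-:....-=:::::::.:.:.:::--=++=++=+++++++++
224 ####*#*+**+--=-----:.::::..::::::-==++==+=++++++
226 ########*=----------:::::..:::::::.:=+=*+=+=++++
[... 1284 characters left out ...]
**#########
165 ####################+-::::-+*###################
167 ###################*+-::::-+*#####*+==+*########
169 ###################*+-::::-+*#####*+==+*########
171 ################****=-::::-+*###################
173 ############****+++=-::::::-==++**##############
175 +*#####*****++==-----:::::::------=+*###########
177 ==++**+=---=---------::::::---------=+*#########
179 ====++++=--:::::::::::::::::----------=+**######
181 =======++=-:::::::::::::::::----------=+***#####
183 =========-::::::::::::::---------------+****####
185 =========--:::::::::::----------------=+*******#
187 ==========-::::::::::::------------:-=+*********
189 =======-------::::::::::-----:::--=++***********
```

Aligned in both views (side 221.3 against 221.3, scene about 313.7 against 313.8). Lowering over the peg.

```bash
python3 -m creep '[{"fingers":0.4,"xyz":[0,0,-0.06],"yaw":0},{"fingers":0.4,"xyz":[0,0,-0.12],"yaw":0},{"fingers":0.4,"xyz":[0,0,-0.18],"yaw":0},{"fingers":0.4,"xyz":[0,0,-0.25],"yaw":0},{"fingers":0.4,"xyz":[0,0,-0.32],"yaw":0},{"fingers":0.4,"xyz":[0,0,-0.4],"yaw":0},{"fingers":0.4,"xyz":[0,0,-0.48],"yaw":0},{"fingers":0.4,"xyz":[0,0,-0.56],"yaw":0},{"fingers":0.4,"xyz":[0,0,-0.62],"yaw":0},{"fingers":0.4,"xyz":[0,0,-0.66],"yaw":0},{"fingers":0.4,"xyz":[0,0,-0.66],"yaw":0}]'
```

```text
time: 24.35
tcp_pos: [630.1, 101.8, 65.1]
ee_rot: [-0.001, -0.104, 0.995, 0.0]
force: [-0.2, -0.7, -0.7]
width: 42.2
grip_force: 20.0
```

No contact, so the rim is about 8 mm above the foot. I'll feel my way down.

```bash
python3 -m creep '[{"fingers":0.4,"xyz":[0,0,-0.02],"yaw":0},{"fingers":0.4,"xyz":[0,0,-0.04],"yaw":0},{"fingers":0.4,"xyz":[0,0,-0.06],"yaw":0},{"fingers":0.4,"xyz":[0,0,-0.06],"yaw":0}]'
python3 -m creep '[{"fingers":0.4,"xyz":[0,0,-0.01],"yaw":0},{"fingers":0.4,"xyz":[0,0,-0.02],"yaw":0},{"fingers":0.4,"xyz":[0,0,-0.02],"yaw":0},{"fingers":0.4,"xyz":[0,0,-0.02],"yaw":0}]'
```

```text
time: 24.68
tcp_pos: [630.8, 101.8, 60.3]
ee_rot: [-0.0, -0.104, 0.995, 0.0]
force: [0.1, -0.1, -1.6]
width: 42.5
grip_force: 20.0
time: 25.02
tcp_pos: [631.1, 101.8, 58.6]
ee_rot: [0.0, -0.104, 0.995, -0.0]
force: [0.4, 0.7, -1.2]
width: 42.4
grip_force: 20.0
```

```bash
python3 -m creep '[{"fingers":0.4,"xyz":[0,0,-0.01],"yaw":0},{"fingers":0.4,"xyz":[0,0,-0.02],"yaw":0},{"fingers":0.4,"xyz":[0,0,-0.03],"yaw":0},{"fingers":0.4,"xyz":[0,0,-0.03],"yaw":0},{"fingers":0.4,"xyz":[0,0,-0.03],"yaw":0}]'
```

```text
time: 25.43
tcp_pos: [633.4, 102.2, 57.9]
ee_rot: [0.003, -0.104, 0.995, 0.0]
force: [0.6, 1.4, 9.1]
width: 42.3
grip_force: 20.2
```

Contact: 9 N at the expected height. I'll ease the grip so that it seats flat, then open and retreat upward.

```bash
python3 -m creep '[{"fingers":0.4,"xyz":[0,0,0.01],"yaw":0},{"fingers":0.4,"xyz":[0,0,0.01],"yaw":0},{"fingers":0.4,"xyz":[0,0,0.01],"yaw":0}]' 3
python3 -m creep '[{"fingers":0.55,"xyz":[0,0,0.02],"yaw":0},{"fingers":0.65,"xyz":[0,0,0.02],"yaw":0},{"fingers":0.8,"xyz":[0,0,0.02],"yaw":0},{"fingers":0.85,"xyz":[0,0,0.02],"yaw":0},{"fingers":0.85,"xyz":[0,0,0.02],"yaw":0},{"fingers":0.85,"xyz":[0,0,0.02],"yaw":0}]'
python3 post.py 3
```

```text
time: 25.68
tcp_pos: [631.8, 101.8, 57.2]
ee_rot: [0.001, -0.104, 0.995, -0.0]
force: [0.6, 0.6, 3.6]
width: 42.9
grip_force: 3.0
time: 26.18
tcp_pos: [630.4, 101.7, 57.9]
ee_rot: [-0.0, -0.104, 0.995, 0.0]
force: [0.1, 0.2, -0.5]
width: 70.9
grip_force: 0.0
[630.44632334 101.7356109   57.9405146 ]
scene cols from 287 rim centre px (z rim) [310.9 232.1] rim L/R mm scale [-7.2 -2.8] post pred top [313.8 214.7] foot [311.9 231.8]
217 ####%#*+++++++++=+==++++++++++====-===-.  -+++==
219 ####*===+++===++++=++++++++++++=======-.  =+++++
221 ####+-===-:.:..====+++++++++++====---=+++==+++=+
223 ###*+=====--:.:::.=+++++++++++===---++++++=+++++
225 ##*====-===-::::::=+++++++++++===-..:===+==+++++
227 ###+-==++=:::::::-=++++++++++====:.:..-=+++=+=++
229 #########+-----::-=++++++++++===-::::::--=====++
231 #########+-------=+++++++++++===-:..:.:.-+=--=--
233 ##*######+:------=++++++++++====-::------:   .:=
235 #########+--------++++++++++===---------=+=:.:--
237 ######*###+:---------===+++===---------.*#####*=
239 #####**####*-:-----------------------:.=*#######
241 %%%%%%%######*=::-----------
[... 1410 characters left out ...]
--+*****###
186 =========--:::::::::::::::::::::::----+*********
188 ====-=------::::::::::::::::::::::--=+**********
190 =----------------:::::::::::::::-=+*************
192 ===-=---==============----------=+++++**********
194 =====-----=============-::::-------==++*********
196 +***+=-=----===========---------=-=+************
198 %%%%%#++==-----=================+**************#
200 %%%%%*****++===-==========++**#****************#
202 %%%#*******+==----=====+********************+++*
204 %#*++********++=--==++***************#####*+==+*
206 ++++*************+**************###########+=-=+
208 +***************************###############+--==
210 ************************###################+-:-=
```

It's seated with its rim on the foot, and the fingers are clear. Retreating upward and checking.

```bash
python3 -m creep '[{"fingers":0.95,"xyz":[0,0,0.05],"yaw":0},{"fingers":1,"xyz":[0,0,0.2],"yaw":0},{"fingers":1,"xyz":[0,0,0.5],"yaw":0},{"fingers":1,"xyz":[0,0,0.8],"yaw":0},{"fingers":1,"xyz":[0,0,1],"yaw":0},{"fingers":1,"xyz":[0,0,1],"yaw":0},{"fingers":1,"xyz":[0,0,1],"yaw":0}]'
python3 - <<'E'
from h import *
G=' .:-=+*#%@'
for cam in('scene','side'):
    c=shot(cam,cam+'z'); im=c['pixels'].mean(2).astype(int); u,v=proj(c,(626.4,103,55)).astype(int)
    print(cam,u-22,'pred top',proj(c,(626.4,103,100)).round(1),'rim',proj(c,(626.4,103,10)).round(1))
    for r in range(v-22,v+24,2): print(r,''.join(G[min(9,x//18)] for x in im[r,u-22:u+22]))
E
```

```text
time: 26.87
tcp_pos: [631.8, 101.8, 160.2]
ee_rot: [0.002, -0.104, 0.995, -0.0]
force: [-0.6, 0.7, -1.0]
width: 87.3
grip_force: 0.0
scene 291 pred top [314.4 209.6] rim [311.9 231.8]
198 **##*########*#**@@@@@@@@@@@*=======+*#**##*
200 ##**##**##**###*#@@@@@@@@@@@+-=====+*###*##*
202 **####*###*#####*%%%@@@@@@@@*-====++++*****#
204 ##*##*#**##*=---==+=#%%%%@@@#++++++++++*###*
206 ###%######+====-=*@@%###+*+===+++++++*#****#
208 ##%%%%%%%*===--+%@@@@@@@@@@@@@#+++++*#*##**+
210 #%%%%%%%%*=+++=%@@@@@@@@@@@@@@@%=++*##**+===
212 %#%%%%%%*=++++=+%@@@@@@@@@@@@@@*=++===-===+=
214 %%%%#%%*=+++++===*%@@@@@@@@@@%+--===++++++=+
216 %%%%%%#+++++=+==++++++*###+===-=++++++=+=+==
218 #%%%%%*+++++++==++++++++++++====+++++++++++=
220 ####%#-::.-++++=+++++++++++====+++++++++++++
222 #####*=:.::--:=+++++++++++====*+======++==++
224 #######*=-----=++++++++++++==-:=###%%#***+==
226 ######*=---=--=++++++++++++==-.:.:++=====*##
228 #####*=------=+++++++++++====:.::.:*%#%#***+
230 ##*##+-------=++++++++++====-:::.:-=*######%
232 #####+-------=+++++++++++===::.-----+*=-=+#%
234 *####+--------++++++++++===---
[... 687 characters left out ...]
=+*++++++**###
163 ###############*+===============++****######
165 ###############*+==============*############
167 ###############*+==============***+==+*#####
169 ################+==============***+==+*#####
171 ###############*+=============+*############
173 ############***+===============+*###########
175 ######*****++==---================+*########
177 ####*+=-----------==============---=+*######
179 *#***++=--::::::--==============-----=+**###
181 ++******=-:::::::--=============-----=+***##
183 *+==++++=::::::::::---=====-----------+*****
185 =++*+++=--::::::::::-----------------=+*****
187 ====+**+==-::::::::-----------------=+******
189 ========++==-::::::::::-----:::--=+*********
```

The closed end's top face is at scene (313.5,210.5), against (314.4,209.6) expected for 100 mm height, so it's upright on the foot with the gripper clear.

```bash
python3 -c "
from station import *
print(hand_in())"
```

```text
the job is handed in; nothing more can be done
None
```

I put the long canister mouth down over the free drying post, lowered it gently until its rim rested on the foot, released it and handed the job in at about 27 s; the grip slipped twice on the way, dropping the canister onto the table from a low height each time before I regripped it.

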